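# Load the bench incubator, break the lid stay and start the programme

## Robot

A 7-joint arm with a two-finger parallel gripper is mounted at the origin on the work surface. World frame = base frame: x ahead of the robot, y to its left, z up, the work surface at z = 0. Lengths are in m, angles in rad, forces in N, time in s.
With the tool pointing down it reaches from about 0.425 to 0.95 m from the base axis. Payload 16.7 kg.
Tool frame: the origin (TCP) lies midway between the tips of the shut fingers; the grasp point (between the pads) lies 19 mm behind it; z points along the fingers, y is the line along which they close (so a half turn about z gives the same grasp; the last joint's range is limited). The gripper opens to 94 mm and grips with 3 to 60 N. Pads are 16 mm wide; open, the fingers measure 119 mm over their backs; the gripper's body (75 mm by 177 mm) begins 78 mm behind the grasp point.
Start: joints at [1.054, 0.426, 0.074, 1.606, -0.034, 1.111, -0.067], TCP at [0.243, -0.63, 0.205] pointing down, gripper open.
Joint ranges: [-2.85, 2.85], [-0.5, 2.14], [-1.23, 1.37], [0.21, 2.46], [-1.02, 4.16], [0.16, 2.05], [-2.73, 2.73]. Speed limits (rad/s): [1.89, 1.89, 2.39, 2.39, 3.01, 3.01, 3.01].

## Interface

Orientations are given as a unit quaternion [x, y, z, w].
In Python, from station import * gives the robot as it stands.
- The arm moves only by the shell command python3 -m crank 'ROWS' [OPENING] [FORCE]. ROWS is a JSON object of lists of equal length, an entry for each row: "linear": the shift along the tool's x, y, z in cm, a list of three; "roll": the turn about the tool's z in degrees. In form: {"linear": [[x, y, z], ...], "roll": [roll, ...]}. A call has 1 to 5 rows; each row shifts and turns the commanded pose from where the row before left it, along the tool's axes as they then stand; what a row does not reach is not made up. A row lasts 1/10 s, in which the tool goes at most 50 mm and 8.59 degrees, less where a joint would pass 70% of its speed; a pose out of reach is approached as far as the arm can. A call is refused whole if a number of a shift passes 5 or a number of a turn 8.59, either way. A call with a gripper value outside its range is refused whole. OPENING is the finger opening in cm, from 0 to 9.4, set as the call begins (- or left out, the last holds). The fingers move at their own pace and stop on an object; FORCE is the grip in N (left out, the last holds). Time passes only in rows, so rows that do not move let the fingers close. It gives the time, the measured TCP pose, the force, the opening and the grip force at its end, in the units of the state.
- get_state(): the state, without advancing time (a new reading comes with each control period).
- read_camera(name): name is "scene" or "top"; returns a dict with "frame" (400x640x3 uint8, blue, green, red), "fx", "fy", "cx", "cy" (pixels), "R" (3x3) and "t" (3): a world point X has camera coordinates R X + t. Camera axes: x right, y down, z forward; pixel columns grow to the right and rows downward; lengths in m; the calibration is good to about 2 mm. A picture is of the moment at which its call begins. There is no depth.
- hand_in(): hands the job in; it is judged then, once.
The state is a dict: "t": time; "qpos": joint angles; "qvel": joint speeds; "tau": joint torques, N m; "tcp_pos": TCP position; "tool_rot": TCP orientation; "contact_force": force on the tool from outside, world axes, zero at the start; "wrist_torque": the same for the moment, N m; "grip_width": finger opening in m; "gripper_force": force on a finger pad.
Only numpy, scipy, OpenCV 4.12 (cv2) and the standard library are available. Lean on these libraries where they do the work, as an engineer would, in place of code of your own. Each camera call takes 0.05 s, during which the arm holds its last target. There are 200 camera calls.

## Task

Lay every grey reagent cassette that is on the bench on the floor of the open incubator chamber, side by side, none standing on end or on top of another; then press the knee of the locked lid stay to break it and lower the lid until it is fully shut, gently and without letting it slam. With the lid shut, set the black selector to the three-stroke mark, and only then twist the steel start knob clockwise to its stop and let it spring back. Leave the tube rack, bottle and kit box alone.

Things in the scene. Friction and masses are not known exactly. Their poses are not given: they have to be found in the camera images.
- incubator: Fixed white bench incubator. Origin: centre of the chamber's underside, z up. Open chamber outside 232 x 228 mm (x, y), walls 6, rim 100 mm above the bench. Solid control deck on its -y side, y = -114 to -228 mm, top also at 100 mm, 232 mm long, with the selector and start knob. Lid hinged on the chamber's +y rim; its folding stay is outside the chamber's -x end
- chamber (a point): Centre of the chamber's inner floor (30 mm above the bench), axes as the incubator's. The inside reaches 110 mm either way in x and 108 mm either way in y; there is room for four cassettes, two by two, all lying along x
- lid (a joint): Lid angle: 0 = standing open as found (95 degrees, leaning back a little), 1.658 = fully shut. 0.40 kg, stiff hinge (0.5 N m friction): it stays where it is left once the stay is broken. It cannot close while the stay is locked
- lid_hinge (a point): Middle of the lid's hinge line, which runs along the incubator's x at y = +114 mm, 100 mm above the bench. The lid is 232 mm long, reaches 228 mm from the hinge, is 10 mm thick and carries this frame: from the hinge it extends along its own -y; its outer face (back when open, top when shut) looks along its own +z and lies 10 mm off the hinge line.
- lid_push (a point): Point on the lid's outer face, mid-length, 185 mm from the hinge line, where closed fingertips can push the lid down. Axes as lid_hinge
- lid_edge (a point): Middle of the lid's free edge, on the outer face, 228 mm from the hinge line. Axes as lid_hinge
- stay_knee (a joint): Knee angle of the folding lid stay: 0 = locked, a little over-centre against its stop, as found; its links are in line at 0.16; beyond that it is broken and folds, to about 2.75 with the lid shut. Friction holds it; a few newtons at the knee break it
- knee (a point): Middle of the stay's knee: a dark steel pin, 22 mm thick, 30 mm long, along the incubator's x, about 40 mm above the rim when locked, joining two flat steel links (70 mm one pivoted on the rim, 100 mm one on the lid's end). Press it straight down to break the stay: past the line, about 8 mm lower, it folds down and towards the hinge (+y), and the lid follows
- selector (a joint): Selector knob on the deck, axis upright, growing clockwise seen from above. Four detents at 0, 0.7, 1.4 and 2.1, marked on the deck by one, two, three and four black strokes; let go, it drops into the nearest. Found near the first or second
- selector_grip (a point): Grip point of the selector, on its axis, 131 mm above the bench, at incubator x = -58, y = -171 mm. Black pointer knob: a bar 52 mm long, 14 mm wide, 110 to 142 mm above the bench, white line at its pointing end; this point's x axis runs along the bar to the pointing end and turns with the knob. Detents take about 0.1 N m
- start (a joint): Start knob on the deck, axis upright, spring-return: rests at 0, turns clockwise seen from above to a stop at 1.0, where the spring pulls back with about 0.065 N m; let go, it returns to 0
- start_grip (a point): Grip point of the start knob, on its axis, 131 mm above the bench, at incubator x = +58, y = -171 mm. Steel wing knob: a wing 42 mm long, 16 mm wide, 113 to 143 mm above the bench; this point's x axis runs along the wing and turns with the knob
- cassette0: Reagent cassette: a closed grey plastic block 95 x 40 x 30 mm (x, y, z) with rounded edges, a paper patch and a white disc on top, about 0.14 kg. Origin: centre of its underside. Two to four cassettes are present, lying on the bench to the right of the incubator
- cassette0_center (a point): Middle of cassette0, 15 mm above its underside
- cassette1: Reagent cassette: a closed grey plastic block 95 x 40 x 30 mm (x, y, z) with rounded edges, a paper patch and a white disc on top, about 0.14 kg. Origin: centre of its underside. Two to four cassettes are present, lying on the bench to the right of the incubator
- cassette1_center (a point): Middle of cassette1, 15 mm above its underside
- cassette2: Reagent cassette: a closed grey plastic block 95 x 40 x 30 mm (x, y, z) with rounded edges, a paper patch and a white disc on top, about 0.14 kg. Origin: centre of its underside. Two to four cassettes are present, lying on the bench to the right of the incubator
- cassette2_center (a point): Middle of cassette2, 15 mm above its underside
- cassette3: Reagent cassette: a closed grey plastic block 95 x 40 x 30 mm (x, y, z) with rounded edges, a paper patch and a white disc on top, about 0.14 kg. Origin: centre of its underside. Two to four cassettes are present, lying on the bench to the right of the incubator
- cassette3_center (a point): Middle of cassette3, 15 mm above its underside
- tube_rack: Blue rack of sample tubes, 100 x 200 x 52 mm (tubes to 91 mm), origin under its centre; not to be disturbed
- bottle: Small clear drink bottle with a red cap, 60 mm in diameter, 170 mm tall, origin under its centre; not to be disturbed
- kit_box: White box 90 x 140 x 70 mm, origin under its centre; not to be disturbed

How it is judged:
By the outcome, as a careful person would: the job done as asked, in the order asked, and still so for the second after the job is handed in, with the robot touching nothing.
Of cassette0, cassette1, cassette2, cassette3 only 2 to 4 are there at a start; the rules pass over those that are not, and their reading is None.
At some moment in a run one of cassette0, cassette1, cassette2, cassette3 may be knocked a few centimetres aside while the robot is not near it.
Once in a run the grip may slacken for a moment while it holds something.
It also fails if it takes over 210 s, if anything falls off the work surface, if the arm or the gripper's body presses on something with over 40 N, if the wrist force passes 120 N, or if a joint passes its speed limit or range.

## Working session

There is one attempt and no reset: what is moved stays moved. The work goes in short steps, Python scripts to look and compute and a shell command to move; the robot and the scene stay as the last step left them, time stands still between calls to the robot, and variables do not carry over. Pictures are saved under pics/ and viewed, at most 14 in all, crops included, and the job is handed in when it is done.

```bash
mkdir -p pics; ls
python3 - <<'E'
from station import *
import cv2
for n in("scene","top"):
    c=read_camera(n); cv2.imwrite(f"pics/{n}0.png",c["frame"]); print(n,c["fx"],c["cx"],c["cy"],c["R"],c["t"])
s=get_state(); print(s)
E
```

```text
pics
scene 389.66028004775666 317.78627229415474 195.26636155806193 [[ 0.11173698  0.99370757  0.00775283]
 [ 0.64728411 -0.06685947 -0.75931093]
 [-0.75401467  0.0898614  -0.6506818 ]] [-0.10486369 -0.24070284  1.68061013]
top 451.0585280746084 322.8879759167504 204.8893117491844 [[ 0.02009466 -0.99961001  0.01939139]
 [-0.99432427 -0.02200766 -0.10409089]
 [ 0.10447706 -0.01718966 -0.99437873]] [0.01775797 0.59438332 1.36548444]
{'t': 0.1, 'qpos': array([ 1.05347109,  0.42667289,  0.07385188,  1.60653079, -0.03410655,
        1.11080327, -0.06709124]), 'qvel': array([-0.00010156, -0.00190919,  0.0029267 , -0.00044881,  0.00083601,
       -0.00183853,  0.00047013]), 'tau': array([ 7.07385174e-03, -9.37457585e+01,  3.67588699e+00, -4.55037081e+01,
       -4.86640411e-02,  1.68321660e-02, -3.26431507e-05]), 'tcp_pos': array([ 0.24255666, -0.6294921 ,  0.2048487 ]), 'tool_rot': array([ 9.83137755e-01,  1.82865583e-01, -1.42213712e-04, -5.59755227e-04]), 'contact_force': array([-0.72068468, -0.26516659, -0.20541252]), 'wrist_torque': array([-0.02981947, -0.0440862 , -0.03335235]), 'gripper_force': 0.0, 'grip_width': 0.09422407433387156}
```

View pics/scene0.png

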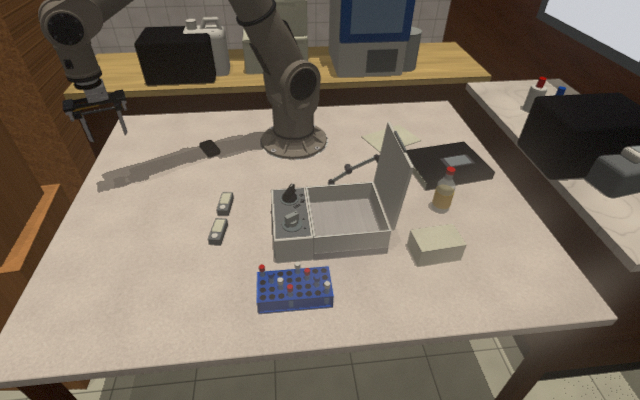

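View pics/top0.png

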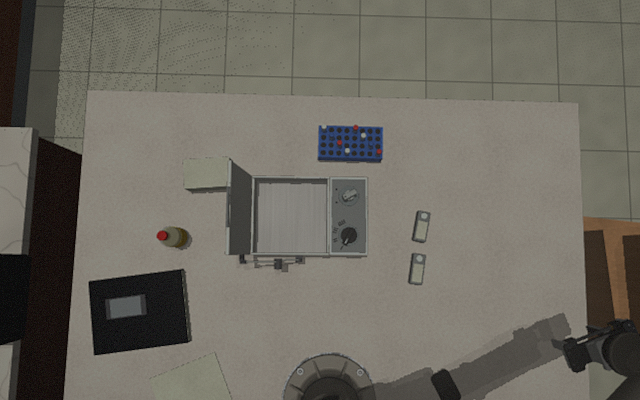

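Scene: two cassettes, top view near (422,226) and (417,269); the incubator is at about (297,217) with yaw near 0, its stay toward the robot. I'll enlarge for measurement.

```bash
cat > h.py <<'E'
from station import *
import cv2, numpy as np
from scipy.spatial.transform import Rotation as Ro
def ray(c,u,v,z):
    d=np.array([(u-c["cx"])/c["fx"],(v-c["cy"])/c["fy"],1]); R=np.array(c["R"]);t=np.array(c["t"])
    o=-R.T@t; d=R.T@d; return o+d*(z-o[2])/d[2]
def proj(c,X):
    p=np.array(c["R"])@np.array(X)+np.array(c["t"]); return c["fx"]*p[0]/p[2]+c["cx"],c["fy"]*p[1]/p[2]+c["cy"]
def crop(c,u0,v0,w,h,k,name):
    cv2.imwrite("pics/"+name,cv2.resize(c["frame"][v0:v0+h,u0:u0+w],None,fx=k,fy=k,interpolation=cv2.INTER_CUBIC))
def yaw(): # tool x axis heading, deg
    s=get_state(); M=Ro.from_quat(s["tool_rot"]).as_matrix(); return np.degrees(np.arctan2(M[1,0],M[0,0]))
def go(X,yawdeg=None):
    "shift in tool axes cm to reach X at present orientation; roll deg"
    s=get_state(); M=Ro.from_quat(s["tool_rot"]).as_matrix(); d=M.T@(np.array(X)-s["tcp_pos"])*100
    print("tcp",s["tcp_pos"].round(4),"yaw",round(yaw(),2),"tilt",np.round(M[2],4),"shift",d.round(2), "roll", None if yawdeg is None else round((-(yawdeg-yaw())+90)%180-90,2))
E
python3 - <<'E'
from h import *
c=read_camera("top"); crop(c,220,150,220,150,3.6,"top1.png")
E
```

```text
(no output)
```

View pics/top1.png

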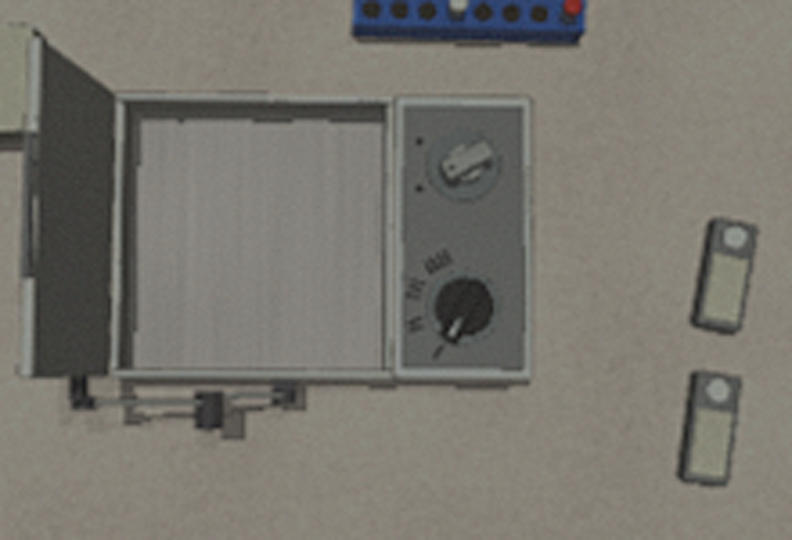

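Crop: box corners (531,98), (530,380), (114,378), (117,97); cassettes' top-face centres about (730,276) and (714,428); the selector points at the one-stroke mark, and the knee is near (209,410).

Run:
```python
from h import *
c=read_camera("top"); k=3.6
print("cam",(-np.array(c["R"]).T@np.array(c["t"])).round(3))
P=lambda u,v,z:ray(c,220+(u+.5)/k-.5,150+(v+.5)/k-.5,z)
q=[P(*a,.1) for a in((531,98),(530,380),(114,378),(117,97))]
for x in q:print(x.round(4))
# expected local corners
L=np.array([[.116,-.228],[-.116,-.228],[-.116,.114],[.116,.114]]);W=np.array(q)[:,:2]
A=L-L.mean(0);B=W-W.mean(0); th=np.arctan2((A[:,0]*B[:,1]-A[:,1]*B[:,0]).sum(),(A*B).sum())
Rm=np.array([[np.cos(th),-np.sin(th)],[np.sin(th),np.cos(th)]]); o=W.mean(0)-Rm@L.mean(0)
print("yaw",np.degrees(th),"o",o.round(4),"res",(W-(L@Rm.T+o)).round(4).tolist())
for n,t4 in(("A",((718,220),(757,226),(742,332),(703,326))),("B",((700,372),(741,375),(728,486),(687,482)))):
    p=np.array([P(*a,.03)[:2] for a in t4]); d=(p[0]+p[1]-p[2]-p[3])/2; e=(p[1]+p[2]-p[0]-p[3])/2
    print(n,p.mean(0).round(4),"len",np.linalg.norm(d).round(4),"w",np.linalg.norm(e).round(4),"yaw",np.degrees(np.arctan2(d[1],d[0])).round(1))
for n,a in(("knee",(209,410,.14)),("sel",(463,307,.142)),("start",(467,160,.143))):print(n,P(*a).round(4))
go([.5,-.4,.2],0)
```

```text
cam [0.448 0.054 1.419]
[ 0.6731 -0.0981  0.1   ]
[ 0.4421 -0.0996  0.1   ]
[0.437  0.2361 0.1   ]
[0.666 0.242 0.1  ]
yaw 0.9993945095658872 o [0.5536 0.1271] res [[-0.0004, 0.0007], [0.0006, 0.0033], [0.0014, -0.003], [-0.0016, -0.0011]]
A [ 0.5343 -0.2792] len 0.0924 w 0.034 yaw -8.2
B [ 0.4039 -0.2651] len 0.0941 w 0.0351 yaw -6.9
knee [0.414  0.1558 0.14  ]
sel [ 0.4983 -0.0413  0.142 ]
start [ 0.6148 -0.0427  0.143 ]
tcp [ 0.2425 -0.6296  0.205 ] yaw 21.07 tilt [-1.e-04 -8.e-04 -1.e+00] shift [ 32.28 -12.17   0.51] roll 21.07
```

```bash
python3 -m crank '{"linear":[[0,0,0],[0,0,0],[0,0,0],[0,0,0],[0,0,0]],"roll":[7.3,7.3,7.3,7.3,0]}' 9.4 30
python3 -m crank '{"linear":[[2,-3.2,0],[2,-3.2,0],[2,-3.2,0],[2,-3.2,0],[2,-3.2,0]],"roll":[0,0,0,0,0]}'
python3 -m crank '{"linear":[[2,-3.2,0],[2,-3.2,0],[2,-3.2,0],[2,-3.2,0],[0,0,0]],"roll":[0,0,0,0,0]}'
python3 - <<'E'
from h import *
c=read_camera("top"); crop(c,380,190,150,110,5,"top2.png")
go([.5343,-.2765,.06],-8.2)
E
```

```text
t: 0.7
tcp_pos: [0.2428, -0.6297, 0.2053]
tool_rot: [0.997, -0.072, -0.0, -0.0]
contact_force: [-0.3, -0.0, -0.2]
grip_width: 0.0938
gripper_force: 0.0
t: 1.2
tcp_pos: [0.3651, -0.4843, 0.2055]
tool_rot: [0.998, -0.069, 0.0, 0.0]
contact_force: [0.3, 0.2, 0.0]
grip_width: 0.0945
gripper_force: 0.0
t: 1.7
tcp_pos: [0.4653, -0.3655, 0.2054]
tool_rot: [0.998, -0.065, 0.001, -0.001]
contact_force: [0.1, 0.3, -0.2]
grip_width: 0.0938
gripper_force: 0.0
tcp [ 0.4633 -0.368   0.2054] yaw -7.66 tilt [ 2.e-04 -6.e-04 -1.e+00] shift [  5.82 -10.01  14.55] roll 0.54
```

View pics/top2.png

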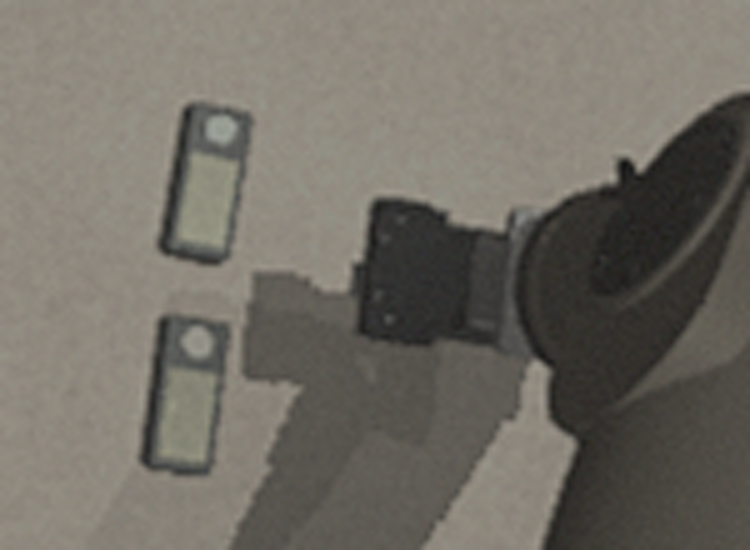

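Both cassettes are unmoved (A at crop (210,182), B at (188,395)). Next I go over A and down.

```bash
python3 -m crank '{"linear":[[1.94,-3.3,0],[1.94,-3.3,0],[1.94,-3.3,0],[0,0,2],[0,0,3.5]],"roll":[0.5,0,0,0,0]}'
python3 -m crank '{"linear":[[0,0,3.5],[0,0,3.5],[0,0,2],[0,0,0],[0,0,0]],"roll":[0,0,0,0,0]}'
python3 -c "
from h import *
go([.5343,-.2765,.004],-8.2)"
```

```text
t: 2.25
tcp_pos: [0.5352, -0.2815, 0.1518]
tool_rot: [0.997, -0.073, 0.002, 0.001]
contact_force: [1.1, -0.2, 0.2]
grip_width: 0.0941
gripper_force: 0.0
t: 2.75
tcp_pos: [0.5335, -0.2818, 0.061]
tool_rot: [0.997, -0.075, -0.0, 0.0]
contact_force: [0.6, -0.5, 0.2]
grip_width: 0.0943
gripper_force: 0.0
tcp [ 0.5335 -0.2818  0.061 ] yaw -8.6 tilt [-2.e-04  2.e-04 -1.e+00] shift [ 0.01 -0.54  5.7 ] roll -0.4
```

```bash
python3 -m crank '{"linear":[[0,-0.5,0],[0,0,2],[0,0,2],[0,0,1.6],[0,0,0]],"roll":[0,0,0,0,0]}'
python3 -m crank '{"linear":[[0,0,0],[0,0,0],[0,0,0],[0,0,0],[0,0,0]],"roll":[0,0,0,0,0]}' 3 30
python3 -m crank '{"linear":[[0,0,0],[0,0,0],[0,0,0],[0,0,0],[0,0,0]],"roll":[0,0,0,0,0]}'
```

```text
t: 3.25
tcp_pos: [0.5338, -0.2754, 0.0034]
tool_rot: [0.997, -0.075, -0.001, -0.0]
contact_force: [-0.7, 0.1, -0.0]
grip_width: 0.0941
gripper_force: 0.0
t: 3.75
tcp_pos: [0.5347, -0.276, 0.0049]
tool_rot: [0.997, -0.075, 0.0, 0.0]
contact_force: [-0.7, 0.8, 0.6]
grip_width: 0.0572
gripper_force: 0.0
t: 4.25
tcp_pos: [0.5345, -0.2759, 0.0045]
tool_rot: [0.997, -0.075, 0.0, -0.0]
contact_force: [-0.4, -0.2, 2.5]
grip_width: 0.0401
gripper_force: 29.8
```

```bash
python3 -m crank '{"linear":[[0,0,-2],[0,0,-4],[0,0,-4.5],[0,0,-4.5],[0,0,-5]],"roll":[0,0,0,0,0]}' 3 40
python3 -m crank '{"linear":[[0,0,0],[0,0,0],[0,0,0],[0,0,0],[0,0,0]],"roll":[-4.8,-4.8,0,0,0]}'
python3 -c "
from h import *
go([.606,.108,.2],1)"
```

```text
t: 4.75
tcp_pos: [0.5337, -0.2756, 0.2058]
tool_rot: [0.997, -0.075, -0.001, -0.0]
contact_force: [0.7, 0.2, -1.0]
grip_width: 0.0394
gripper_force: 39.8
t: 5.25
tcp_pos: [0.5343, -0.2758, 0.204]
tool_rot: [1.0, 0.007, -0.0, -0.0]
contact_force: [0.3, -0.3, 0.7]
grip_width: 0.0398
gripper_force: 39.8
tcp [ 0.5343 -0.2758  0.204 ] yaw 0.85 tilt [-7.e-04 -4.e-04 -1.e+00] shift [  7.74 -38.27   0.41] roll -0.15
```

```bash
python3 -m crank '{"linear":[[0.8,-3.8,0],[0.8,-3.8,0],[0.8,-3.8,0],[0.8,-3.8,0],[0.8,-3.8,0]],"roll":[0,0,0,0,0]}'
python3 -m crank '{"linear":[[0.8,-3.8,0],[0.8,-3.8,0],[0.7,-3.8,0],[0.7,-3.8,0],[0.7,-3.8,0]],"roll":[0,0,0,0,0]}'
python3 -m crank '{"linear":[[0,0,0],[0,0,0]],"roll":[0,0]}'
python3 - <<'E'
from h import *
go([.606,.108,.034],1)
c=read_camera("top"); crop(c,220,130,250,170,3.2,"top3.png")
E
```

```text
t: 5.75
tcp_pos: [0.5713, -0.0837, 0.2043]
tool_rot: [1.0, 0.008, -0.0, -0.0]
contact_force: [0.1, -0.3, -0.8]
grip_width: 0.0395
gripper_force: 39.8
t: 6.25
tcp_pos: [0.605, 0.1069, 0.2042]
tool_rot: [1.0, 0.008, -0.0, 0.0]
contact_force: [-0.0, -1.5, -0.7]
grip_width: 0.0394
gripper_force: 39.8
t: 6.45
tcp_pos: [0.6048, 0.1062, 0.204]
tool_rot: [1.0, 0.009, -0.0, 0.0]
contact_force: [-0.1, -0.5, -1.2]
grip_width: 0.0399
gripper_force: 39.8
tcp [0.6048 0.1062 0.204 ] yaw 1.01 tilt [-9.e-04  1.e-04 -1.e+00] shift [ 0.14 -0.18 16.99] roll 0.01
```

View pics/top3.png

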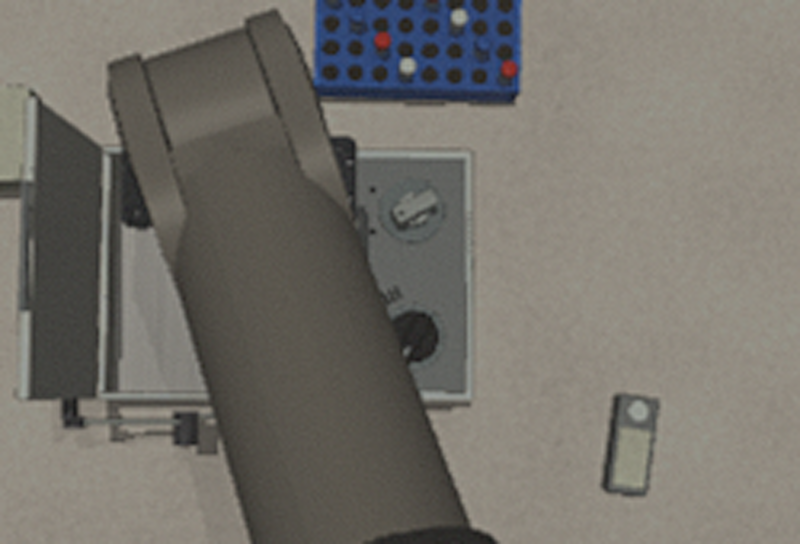

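The gripper is over the chamber and B is still in place. Lowering.

```bash
python3 -m crank '{"linear":[[0,0,4],[0,0,4],[0,0,4],[0,0,2.5],[0,0,1]],"roll":[0,0,0,0,0]}'
python3 -m crank '{"linear":[[0,0,0.8],[0,0,0.4],[0,0,0],[0,0,0],[0,0,0]],"roll":[0,0,0,0,0]}'
python3 -c "
from h import *
go([.606,.108,.0345],1)"
```

```text
t: 7.0
tcp_pos: [0.6036, 0.1033, 0.047]
tool_rot: [1.0, 0.007, -0.002, 0.001]
contact_force: [0.6, 0.2, -0.7]
grip_width: 0.0398
gripper_force: 39.8
t: 7.5
tcp_pos: [0.6056, 0.1055, 0.0384]
tool_rot: [1.0, 0.008, 0.001, -0.0]
contact_force: [0.9, -0.5, -0.7]
grip_width: 0.0399
gripper_force: 39.8
tcp [0.6056 0.1055 0.0384] yaw 0.97 tilt [ 1.4e-03 -3.0e-04 -1.0e+00] shift [ 0.04 -0.25  0.39] roll -0.03
```

```bash
python3 -m crank '{"linear":[[0,0,0.2],[0,0,0.15],[0,0,0],[0,0,0]],"roll":[0,0,0,0]}'
python3 -m crank '{"linear":[[0,0,0],[0,0,0],[0,0,0],[0,0,0],[0,0,0]],"roll":[0,0,0,0,0]}' 6.5
python3 -m crank '{"linear":[[0,0,-1],[0,0,-3],[0,0,-4.5],[0,0,-4.5],[0,0,-4]],"roll":[0,0,0,0,0]}'
python3 -c "
from h import *
go([.4039,-.2625,.2],-6.9)"
```

```text
t: 7.9
tcp_pos: [0.6052, 0.1054, 0.0345]
tool_rot: [1.0, 0.008, 0.0, -0.0]
contact_force: [-3.2, -1.7, 7.2]
grip_width: 0.0399
gripper_force: 39.8
t: 8.4
tcp_pos: [0.605, 0.1054, 0.034]
tool_rot: [1.0, 0.008, -0.0, -0.0]
contact_force: [0.2, 0.8, -0.7]
grip_width: 0.065
gripper_force: 0.0
t: 8.9
tcp_pos: [0.605, 0.1054, 0.2072]
tool_rot: [1.0, 0.008, 0.001, -0.0]
contact_force: [-0.2, 0.7, 0.2]
grip_width: 0.0648
gripper_force: 0.0
tcp [0.605  0.1054 0.2072] yaw 0.97 tilt [ 1.3e-03 -4.0e-04 -1.0e+00] shift [-20.73  36.44   0.67] roll 7.87
```

```bash
python3 -m crank '{"linear":[[-1.7,3.6,0],[-2.1,3.6,0],[-2.1,3.6,0],[-2.1,3.6,0],[-2.1,3.6,0]],"roll":[0,0,0,0,0]}' 9.4
python3 -m crank '{"linear":[[-2.1,3.6,0],[-2.1,3.6,0],[-2.1,3.6,0],[-2.1,3.6,0],[-2.1,3.6,0]],"roll":[0,0,0,0,0]}'
python3 -m crank '{"linear":[[0,0,0],[0,0,0],[0,0,0]],"roll":[3.9,3.9,0]}'
python3 - <<'E'
from h import *
go([.4039,-.2625,.06],-6.9)
c=read_camera("top"); crop(c,220,150,250,150,3.2,"top4.png")
c=read_camera("scene"); crop(c,200,140,250,170,3.2,"sc4.png")
E
```

```text
t: 9.4
tcp_pos: [0.5061, -0.0776, 0.2048]
tool_rot: [1.0, 0.009, 0.0, -0.0]
contact_force: [-0.1, -0.6, -0.4]
grip_width: 0.0937
gripper_force: 0.0
t: 9.9
tcp_pos: [0.4042, -0.2593, 0.205]
tool_rot: [1.0, 0.009, 0.001, 0.0]
contact_force: [1.0, -0.7, 0.0]
grip_width: 0.094
gripper_force: 0.0
t: 10.2
tcp_pos: [0.4051, -0.2582, 0.2047]
tool_rot: [0.998, -0.06, 0.0, 0.0]
contact_force: [0.0, 1.1, 0.4]
grip_width: 0.0941
gripper_force: 0.0
tcp [ 0.4051 -0.2582  0.2047] yaw -6.93 tilt [ 8.e-04 -0.e+00 -1.e+00] shift [-0.08  0.44 14.47] roll -0.03
```

View pics/top4.png

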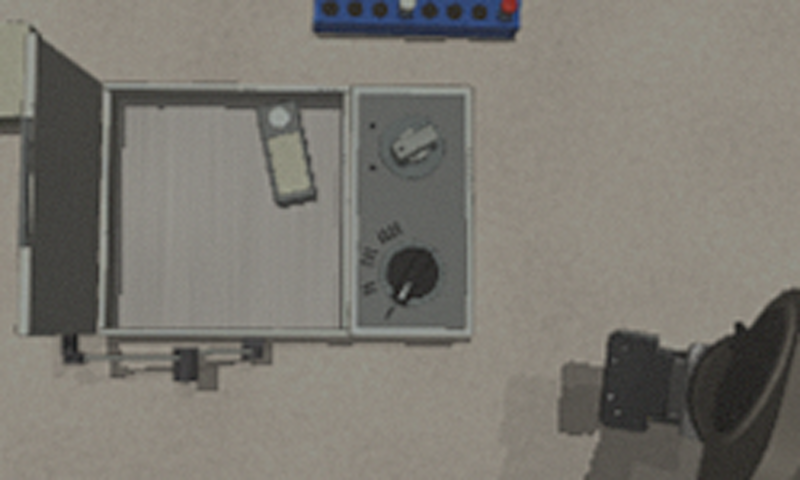

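View pics/sc4.png

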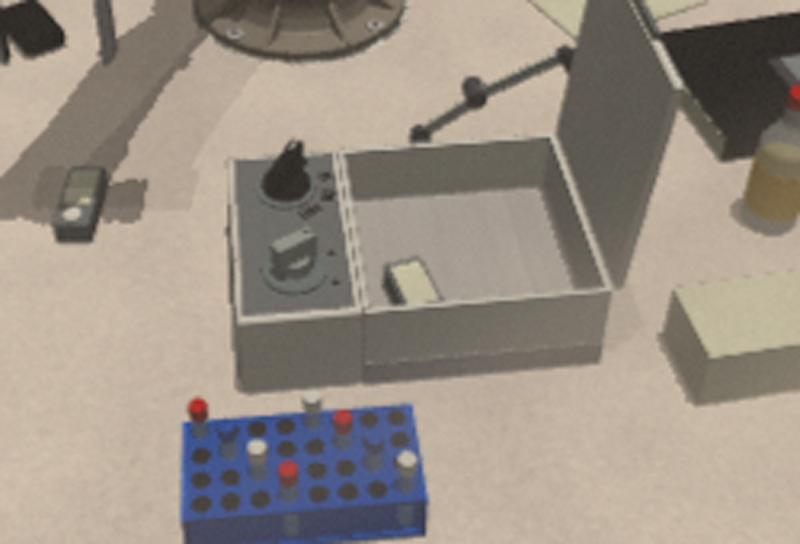

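A now lies flat in the chamber but turned about 10° (crop (262,105)–(316,204)); B is in place next to the gripper. I'll grasp B and work out clearances.

```bash
python3 -m crank '{"linear":[[0,0.2,4],[0,0.2,4],[0,0,4],[0,0,4],[0,0,2]],"roll":[0,0,0,0,0]}'
python3 -m crank '{"linear":[[0,0,1.2],[0,0,0.8],[0,0,0],[0,0,0]],"roll":[0,0,0,0]}'
python3 - <<'E'
from h import *
go([.4039,-.2625,.0045],-6.9)
c=read_camera("top"); k=3.2
P=lambda u,v,z:ray(c,220+(u+.5)/k-.5,150+(v+.5)/k-.5,z)
th=np.radians(1);R=np.array([[np.cos(th),np.sin(th)],[-np.sin(th),np.cos(th)]])
for a in((262,107),(297,103),(316,193),(280,206)): 
    w=P(*a,.058)[:2]; print(w.round(4),(R@(w-[.5536,.1271])).round(4))
E
```

```text
t: 10.8
tcp_pos: [0.4036, -0.261, 0.0214]
tool_rot: [0.998, -0.058, -0.001, -0.001]
contact_force: [0.3, -0.1, 0.7]
grip_width: 0.0939
gripper_force: 0.0
t: 11.2
tcp_pos: [0.4052, -0.2623, 0.0048]
tool_rot: [0.998, -0.059, 0.001, 0.0]
contact_force: [0.4, -0.0, -0.1]
grip_width: 0.0941
gripper_force: 0.0
tcp [ 0.4052 -0.2623  0.0048] yaw -6.81 tilt [ 1.1e-03  3.0e-04 -1.0e+00] shift [-0.13  0.04  0.03] roll 0.09
[0.6564 0.0972] [ 0.1022 -0.0317]
[0.661 0.064] [ 0.1063 -0.065 ]
[0.5752 0.044 ] [ 0.0202 -0.0834]
[0.5622 0.0778] [ 0.0077 -0.0494]
```

```bash
python3 -m crank '{"linear":[[0,0,0],[0,0,0],[0,0,0],[0,0,0],[0,0,0]],"roll":[0,0,0,0,0]}' 3 40
python3 -m crank '{"linear":[[0,0,0],[0,0,0],[0,0,0],[0,0,0],[0,0,0]],"roll":[0,0,0,0,0]}'
python3 -m crank '{"linear":[[0,0,-2],[0,0,-4],[0,0,-4.5],[0,0,-4.5],[0,0,-5]],"roll":[0,0,0,0,0]}'
python3 -m crank '{"linear":[[0,0,0],[0,0,0],[0,0,0],[0,0,0]],"roll":[-4,-3.8,0,0]}'
python3 -c "
from h import *
go([.4998,.116,.2],1)"
```

```text
t: 11.75
tcp_pos: [0.4047, -0.2621, 0.0041]
tool_rot: [0.998, -0.06, 0.0, -0.0]
contact_force: [-0.7, 0.5, 0.7]
grip_width: 0.0574
gripper_force: 0.0
t: 12.25
tcp_pos: [0.4046, -0.262, 0.0039]
tool_rot: [0.998, -0.06, -0.0, -0.0]
contact_force: [-0.0, 0.5, -0.2]
grip_width: 0.0397
gripper_force: 39.9
t: 12.75
tcp_pos: [0.4039, -0.2616, 0.2055]
tool_rot: [0.998, -0.06, -0.0, -0.0]
contact_force: [1.3, -0.4, -1.3]
grip_width: 0.0395
gripper_force: 39.9
t: 13.15
tcp_pos: [0.4045, -0.2619, 0.2038]
tool_rot: [1.0, 0.007, -0.0, -0.0]
contact_force: [0.8, -0.0, -1.2]
grip_width: 0.0401
gripper_force: 39.9
tcp [ 0.4045 -0.2619  0.2038] yaw 0.85 tilt [-4.e-04 -3.e-04 -1.e+00] shift [ 10.09 -37.65   0.38] roll -0.15
```

```bash
python3 -m crank '{"linear":[[2,-3.7,0],[2,-3.7,0],[2,-3.7,0],[1,-3.8,0],[1,-3.8,0]],"roll":[0,0,0,0,0]}'
python3 -m crank '{"linear":[[1,-3.8,0],[0.4,-3.8,0],[0.4,-3.8,0],[0.3,-3.8,0],[0,-3.8,0]],"roll":[0,0,0,0,0]}'
python3 -m crank '{"linear":[[0,0,0],[0,0,0]],"roll":[0,0]}'
python3 - <<'E'
from h import *
go([.4998,.116,.0345],1)
E
```

```text
t: 13.65
tcp_pos: [0.4816, -0.0721, 0.2036]
tool_rot: [1.0, 0.007, -0.0, -0.0]
contact_force: [0.7, -0.7, -1.4]
grip_width: 0.0398
gripper_force: 39.9
t: 14.15
tcp_pos: [0.4991, 0.1181, 0.2036]
tool_rot: [1.0, 0.007, -0.0, 0.0]
contact_force: [0.8, 0.7, -0.9]
grip_width: 0.0397
gripper_force: 39.9
t: 14.35
tcp_pos: [0.499, 0.117, 0.2035]
tool_rot: [1.0, 0.009, -0.001, 0.0]
contact_force: [-0.5, -1.3, -1.0]
grip_width: 0.0398
gripper_force: 39.9
tcp [0.499  0.117  0.2035] yaw 0.99 tilt [-1.1e-03  2.0e-04 -1.0e+00] shift [ 0.1  0.1 16.9] roll -0.01
```

```bash
python3 -m crank '{"linear":[[0.1,0,3.5],[0,0,3.5],[0,0,3.5],[0,0,2.5],[0,0,2]],"roll":[0,0,0,0,0]}'
python3 -m crank '{"linear":[[0,0,0.8],[0,0,0.6],[0,0,0.4],[0,0,0],[0,0,0]],"roll":[0,0,0,0,0]}'
python3 -c "
from h import *
go([.4998,.116,.0345],1)"
```

```text
t: 14.85
tcp_pos: [0.4997, 0.1147, 0.0522]
tool_rot: [1.0, 0.007, -0.001, 0.001]
contact_force: [0.4, 0.1, -0.9]
grip_width: 0.0395
gripper_force: 39.9
t: 15.35
tcp_pos: [0.5007, 0.1167, 0.0367]
tool_rot: [1.0, 0.008, 0.0, -0.0]
contact_force: [0.1, 0.7, -1.8]
grip_width: 0.0392
gripper_force: 39.9
tcp [0.5007 0.1167 0.0367] yaw 0.96 tilt [ 1.e-03 -2.e-04 -1.e+00] shift [-0.09  0.06  0.22] roll -0.04
```

```bash
python3 -m crank '{"linear":[[0,0,0.15],[0,0,0.1],[0,0,0],[0,0,0]],"roll":[0,0,0,0]}'
python3 -m crank '{"linear":[[0,0,0],[0,0,0],[0,0,0],[0,0,0],[0,0,0]],"roll":[0,0,0,0,0]}' 6.5
python3 -m crank '{"linear":[[0,0,-1],[0,0,-3],[0,0,-4.5],[0,0,-4.5],[0,0,-4.5]],"roll":[0,0,0,0,0]}'
python3 -m crank '{"linear":[[0,4,0],[0,4,0],[0,4,0],[0,4,0],[0,4,0]],"roll":[0,0,0,0,0]}' 0
python3 -m crank '{"linear":[[0,4,0],[0,4,0],[0,4,0],[0,0,0],[0,0,0]],"roll":[0,0,0,0,0]}'
python3 - <<'E'
from h import *
print(get_state()["qpos"].round(2))
c=read_camera("top"); crop(c,230,155,160,120,5,"top5.png")
c=read_camera("scene"); cv2.imwrite("pics/sc5.png",c["frame"]); crop(c,250,110,170,150,4,"sc5.png")
E
```

```text
t: 15.75
tcp_pos: [0.5006, 0.1167, 0.034]
tool_rot: [1.0, 0.008, 0.0, -0.0]
contact_force: [-1.2, -0.6, 5.7]
grip_width: 0.0396
gripper_force: 39.9
t: 16.25
tcp_pos: [0.5003, 0.1166, 0.0335]
tool_rot: [1.0, 0.008, -0.0, -0.0]
contact_force: [-0.5, -0.1, -0.5]
grip_width: 0.0651
gripper_force: 0.0
t: 16.75
tcp_pos: [0.4998, 0.1166, 0.2111]
tool_rot: [1.0, 0.009, 0.0, -0.0]
contact_force: [0.2, 0.4, -0.9]
grip_width: 0.0651
gripper_force: 0.0
t: 17.25
tcp_pos: [0.5034, -0.0848, 0.2095]
tool_rot: [1.0, 0.009, 0.0, -0.0]
contact_force: [1.4, -0.2, -0.5]
grip_width: 0.0284
gripper_force: 0.0
t: 17.75
tcp_pos: [0.5055, -0.2038, 0.2089]
tool_rot: [1.0, 0.008, 0.0, -0.0]
contact_force: [-0.5, 0.4, -0.2]
grip_width: 0.0007
gripper_force: 0.0
[ 0.31  0.21 -0.05  1.89  0.01  1.04 -1.3 ]
```

View pics/top5.png

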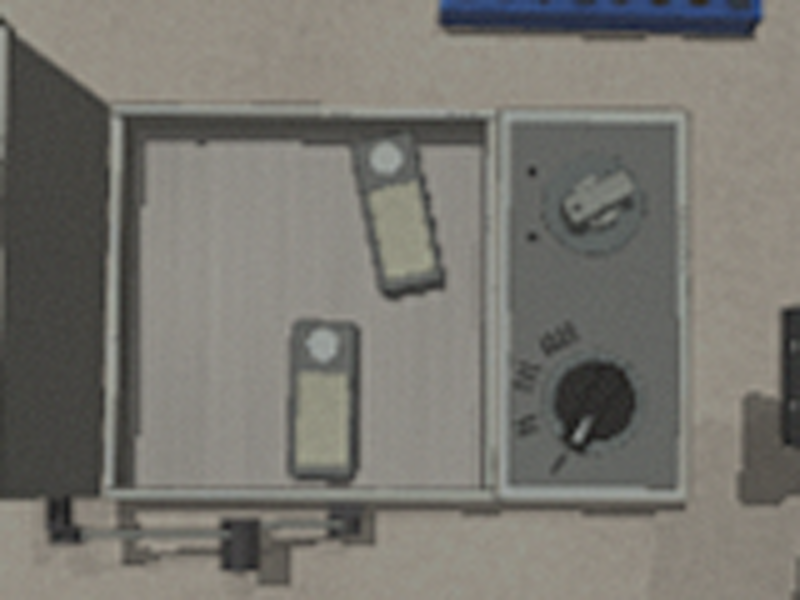

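View pics/sc5.png

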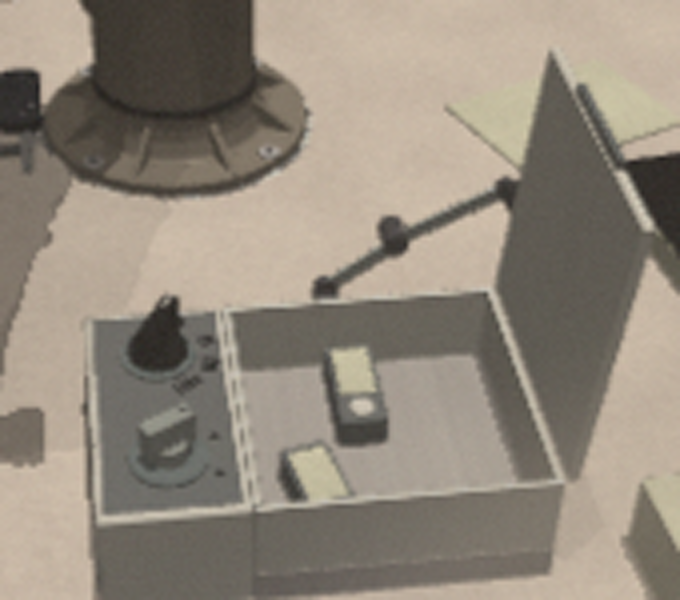

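Both cassettes lie flat and separate (crop (400,215) and (325,400)). The knee is at crop (241,545) in the top view and (393,235) in the scene view. Next I triangulate the knee and go there with the tool turned 90°.

```bash
cat >> h.py <<'E'
def tri(a,b):
    "pixel a in top, b in scene -> world"
    C=[read_camera("top"),read_camera("scene")]; A=[];y=[]
    for c,(u,v) in zip(C,(a,b)):
        R=np.array(c["R"]);t=np.array(c["t"]); o=-R.T@t; d=R.T@np.array([(u-c["cx"])/c["fx"],(v-c["cy"])/c["fy"],1]); d/=np.linalg.norm(d)
        Q=np.eye(3)-np.outer(d,d); A.append(Q); y.append(Q@o)
    x=np.linalg.lstsq(np.vstack(A),np.hstack(y),rcond=None)[0]; return x.round(4), np.linalg.norm(np.vstack(A)@x-np.hstack(y)).round(4)
E
python3 -c "
from h import *
print(tri((230+241.5/5-.5,155+545.5/5-.5),(250+393.5/4-.5,110+235.5/4-.5)))
print(tri((230+595/5-.5,155+400/5-.5),(250+160/4-.5,110+328/4-.5)),'sel ~')
go([.414,.156,.22],90)"
python3 -m crank '{"linear":[[0,0,0],[0,0,0],[0,0,0],[0,0,0],[0,0,0]],"roll":[-8.5,-8.5,-8.5,-8.5,-8.5]}'
python3 -m crank '{"linear":[[0,0,0],[0,0,0],[0,0,0],[0,0,0],[0,0,0]],"roll":[-8.5,-8.5,-8.5,-8.5,-8.5]}'
python3 -m crank '{"linear":[[0,0,0],[0,0,0],[0,0,0]],"roll":[-4,0,0]}'
python3 -c "
from h import *
print(get_state()['qpos'].round(2))
go([.414,.156,.22],91)"
```

```text
(array([0.414 , 0.1569, 0.1395]), np.float64(0.0019))
(array([ 0.5002, -0.0418,  0.1286]), np.float64(0.0017)) sel ~
tcp [ 0.5059 -0.2024  0.2087] yaw 1.05 tilt [ 2.e-04 -2.e-04 -1.e+00] shift [ -8.53 -36.    -1.13] roll -88.95
t: 18.55
tcp_pos: [0.5058, -0.2027, 0.2086]
tool_rot: [0.928, 0.374, 0.0, -0.0]
contact_force: [0.3, 0.2, 1.1]
grip_width: 0.0007
gripper_force: 0.0
t: 19.05
tcp_pos: [0.5058, -0.2027, 0.2086]
tool_rot: [0.729, 0.684, 0.0, -0.0]
contact_force: [0.3, 0.2, 0.4]
grip_width: 0.0006
gripper_force: 0.0
t: 19.35
tcp_pos: [0.5057, -0.2031, 0.2085]
tool_rot: [0.708, 0.706, 0.0, -0.0]
contact_force: [0.2, -0.1, 0.6]
grip_width: 0.0003
gripper_force: 0.0
[ 0.48  0.22 -0.25  1.88  0.06  1.04  0.2 ]
tcp [ 0.5057 -0.2031  0.2085] yaw 89.85 tilt [ 1.e-04  1.e-04 -1.e+00] shift [35.88 -9.27 -1.14] roll -1.15
```

```bash
python3 -m crank '{"linear":[[3.6,-0.3,0],[3.6,-0.5,0],[3.6,-0.8,0],[3.6,-0.9,0],[3.6,-1,0]],"roll":[-1,0,0,0,0]}'
python3 -m crank '{"linear":[[3.6,-1,0],[3.6,-1.2,0],[3.6,-1.2,0],[3.6,-1.2,0],[3.4,-1.1,0]],"roll":[0,0,0,0,0]}'
python3 -m crank '{"linear":[[0,0,0],[0,0,2],[0,0,0],[0,0,0]],"roll":[0,0,0,0]}'
python3 -c "
from h import *
print(get_state()['qpos'].round(2))
go([.414,.157,.16],91)"
```

```text
t: 19.85
tcp_pos: [0.4678, -0.0223, 0.2086]
tool_rot: [0.702, 0.712, 0.0, 0.0]
contact_force: [1.0, 0.1, -0.1]
grip_width: 0.0006
gripper_force: 0.0
t: 20.35
tcp_pos: [0.4075, 0.1547, 0.2088]
tool_rot: [0.702, 0.712, 0.0, 0.0]
contact_force: [0.5, 0.7, -0.4]
grip_width: 0.0001
gripper_force: 0.0
t: 20.75
tcp_pos: [0.4082, 0.1528, 0.1887]
tool_rot: [0.702, 0.713, -0.0, -0.0]
contact_force: [-0.8, 0.2, 1.2]
grip_width: 0.0005
gripper_force: 0.0
[ 0.05  0.09 -0.57  2.11  0.06  0.97 -0.54]
tcp [0.4082 0.1528 0.1887] yaw 90.89 tilt [-1.e-04 -8.e-04 -1.e+00] shift [0.41 0.59 2.87] roll -0.11
```

```bash
python3 -m crank '{"linear":[[0.4,0.5,0],[0,0,1],[0,0,1],[0,0,0.8],[0,0,0.4]],"roll":[0,0,0,0,0]}'
python3 -m crank '{"linear":[[0,0,0.4],[0,0,0.4],[0,0,0.4],[0,0,0],[0,0,0]],"roll":[0,0,0,0,0]}'
python3 -m crank '{"linear":[[0,0,0.3],[0,0,0.3],[0,0,0.3],[0,0,0],[0,0,0]],"roll":[0,0,0,0,0]}'
python3 - <<'E'
from h import *
go([.414,.157,.13],91)
c=read_camera("scene"); crop(c,280,90,150,130,4,"sc6.png")
E
```

```text
t: 21.25
tcp_pos: [0.4127, 0.157, 0.1553]
tool_rot: [0.701, 0.713, -0.001, -0.0]
contact_force: [-0.5, -0.2, 0.1]
grip_width: 0.0003
gripper_force: 0.0
t: 21.75
tcp_pos: [0.4132, 0.1571, 0.1445]
tool_rot: [0.701, 0.713, -0.0, 0.0]
contact_force: [0.5, -0.2, 0.3]
grip_width: 0.0005
gripper_force: 0.0
t: 22.25
tcp_pos: [0.413, 0.1569, 0.1353]
tool_rot: [0.701, 0.713, -0.0, -0.0]
contact_force: [0.3, -0.3, 0.5]
grip_width: 0.0004
gripper_force: 0.0
tcp [0.413  0.1569 0.1353] yaw 90.97 tilt [-4.e-04 -6.e-04 -1.e+00] shift [0.01 0.1  0.53] roll -0.03
```

View pics/sc6.png

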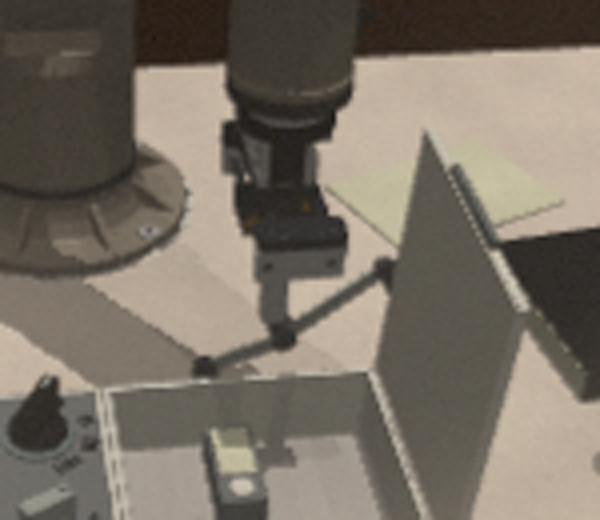

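The stay is visibly bent downward at the knee (about (283,335)), so it is broken. A little more, then I back off.

```bash
python3 -m crank '{"linear":[[0,0,0.2],[0,0,0.2],[0,0,0.2],[0,0,0],[0,0,0]],"roll":[0,0,0,0,0]}'
python3 -m crank '{"linear":[[0,0,-1],[0,0,-2],[-1,0,-3],[-1.5,0,-4],[-1.5,0,-4]],"roll":[0,0,0,0,0]}'
python3 -m crank '{"linear":[[-2,1,-4],[-1,2,-4],[0,2,-4],[0,2,-2],[0,0,0]],"roll":[0,0,0,0,0]}'
python3 - <<'E'
from h import *
go([.55,.32,.36],91)
print(get_state()['qpos'].round(2))
c=read_camera("scene"); crop(c,250,90,200,150,4,"sc7.png")
E
```

```text
t: 22.8
tcp_pos: [0.4132, 0.1571, 0.1294]
tool_rot: [0.701, 0.713, -0.0, -0.0]
contact_force: [-0.3, 0.6, 1.8]
grip_width: 0.0004
gripper_force: 0.4
t: 23.3
tcp_pos: [0.4132, 0.1168, 0.2715]
tool_rot: [0.701, 0.713, -0.0, -0.0]
contact_force: [1.2, -0.5, -0.7]
grip_width: 0.0005
gripper_force: 0.0
t: 23.8
tcp_pos: [0.4865, 0.0883, 0.4124]
tool_rot: [0.701, 0.713, 0.002, 0.001]
contact_force: [0.2, -0.1, -0.6]
grip_width: 0.0005
gripper_force: 0.0
tcp [0.4865 0.0883 0.4124] yaw 90.93 tilt [ 0.0012  0.0035 -1.    ] shift [23.06  6.71  5.29] roll -0.07
[ 0.16  0.02 -0.48  1.67  0.01  1.44 -0.3 ]
```

View pics/sc7.png

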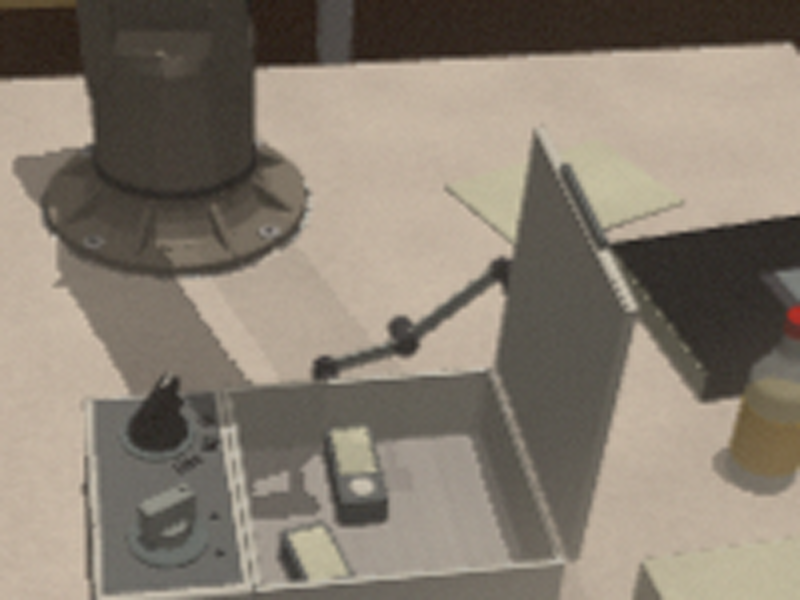

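```bash
python3 -m crank '{"linear":[[3.5,1.2,0],[3.8,1.3,0],[3.8,1.3,0],[3.8,1.3,0],[3.8,1.2,0]],"roll":[0,0,0,0,0]}'
python3 -m crank '{"linear":[[3.8,0,0],[0,0,0],[0,0,0]],"roll":[0,0,0]}'
python3 - <<'E'
from h import *
go([.549,.318,.29],91)
print(get_state()['qpos'].round(2))
E
```

```text
t: 24.35
tcp_pos: [0.5434, 0.2775, 0.4089]
tool_rot: [0.701, 0.713, -0.001, -0.0]
contact_force: [0.5, -0.1, 0.6]
grip_width: 0.0003
gripper_force: 0.0
t: 24.65
tcp_pos: [0.5423, 0.3149, 0.4086]
tool_rot: [0.7, 0.714, -0.001, -0.0]
contact_force: [0.2, -0.9, -0.1]
grip_width: 0.0007
gripper_force: 0.0
tcp [0.5423 0.3149 0.4086] yaw 91.12 tilt [-9.0e-04 -1.9e-03 -1.0e+00] shift [ 0.3   0.7  11.85] roll 0.12
[-0.16  0.3  -0.62  1.4   0.17  1.5  -0.75]
```

```bash
python3 -m crank '{"linear":[[0.3,0.6,3],[0,0,3],[0,0,3],[0,0,2.5],[0,0,0.8]],"roll":[0,0,0,0,0]}'
python3 -m crank '{"linear":[[0,0,0],[-0.5,0,0],[-0.5,0,0],[-0.5,0,0],[-0.5,0,0]],"roll":[0,0,0,0,0]}'
python3 -m crank '{"linear":[[-0.5,0,0],[-0.5,0,0],[-0.5,0,0],[-0.5,0,0],[0,0,0]],"roll":[0,0,0,0,0]}'
python3 - <<'E'
from h import *
c=read_camera("scene"); crop(c,270,60,200,150,4,"sc8.png")
E
```

```text
t: 25.15
tcp_pos: [0.5487, 0.315, 0.2841]
tool_rot: [0.702, 0.713, -0.002, -0.0]
contact_force: [-0.1, -0.4, 0.2]
grip_width: 0.0004
gripper_force: 0.0
t: 25.65
tcp_pos: [0.5501, 0.297, 0.2872]
tool_rot: [0.701, 0.713, 0.0, 0.0]
contact_force: [-0.1, 0.2, 0.2]
grip_width: 0.0004
gripper_force: 0.0
t: 26.15
tcp_pos: [0.5504, 0.2767, 0.2865]
tool_rot: [0.701, 0.713, -0.0, 0.0]
contact_force: [0.1, -0.7, -0.7]
grip_width: 0.0005
gripper_force: 0.0
```

View pics/sc8.png

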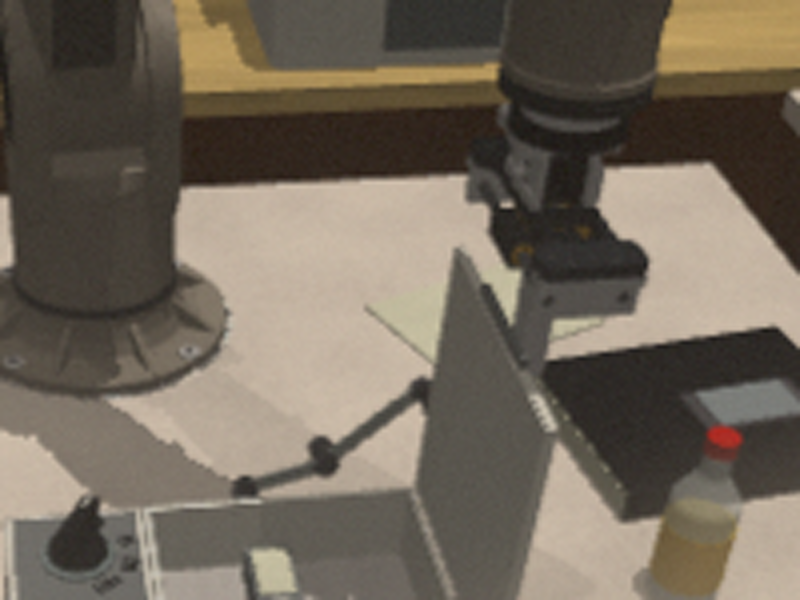

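Fingers are just behind the lid near its outer face; I keep pushing gently toward −y.

```bash
python3 -m crank '{"linear":[[-0.5,0,0],[-0.5,0,0],[-0.5,0,0],[-0.5,0,0],[0,0,0]],"roll":[0,0,0,0,0]}'
python3 -m crank '{"linear":[[-0.5,0,0],[-0.5,0,0],[-0.5,0,0],[-0.5,0,0],[0,0,0]],"roll":[0,0,0,0,0]}'
python3 -m crank '{"linear":[[-0.5,0,0],[-0.5,0,0],[-0.5,0,0],[-0.5,0,0.1],[0,0,0]],"roll":[0,0,0,0,0]}'
```

```text
t: 26.7
tcp_pos: [0.5507, 0.2567, 0.2866]
tool_rot: [0.701, 0.713, 0.0, 0.0]
contact_force: [0.1, -0.2, -0.3]
grip_width: 0.0005
gripper_force: 0.0
t: 27.2
tcp_pos: [0.5509, 0.2364, 0.2863]
tool_rot: [0.701, 0.713, -0.0, 0.0]
contact_force: [-0.1, 0.0, 0.2]
grip_width: 0.0004
gripper_force: 0.0
t: 27.7
tcp_pos: [0.5513, 0.2164, 0.2854]
tool_rot: [0.701, 0.713, -0.0, 0.0]
contact_force: [-0.4, 1.4, -0.4]
grip_width: 0.0005
gripper_force: 0.1
```

```bash
python3 -m crank '{"linear":[[-0.5,0,0.1],[-0.5,0,0.1],[-0.5,0,0.1],[-0.5,0,0.1],[0,0,0]],"roll":[0,0,0,0,0]}'
python3 - <<'E'
from h import *
c=read_camera("scene"); crop(c,270,60,200,150,4,"sc9.png")
E
```

```text
t: 28.2
tcp_pos: [0.5516, 0.1964, 0.2813]
tool_rot: [0.701, 0.713, -0.0, 0.0]
contact_force: [1.1, -0.5, -0.7]
grip_width: 0.0003
gripper_force: 0.1
```

View pics/sc9.png

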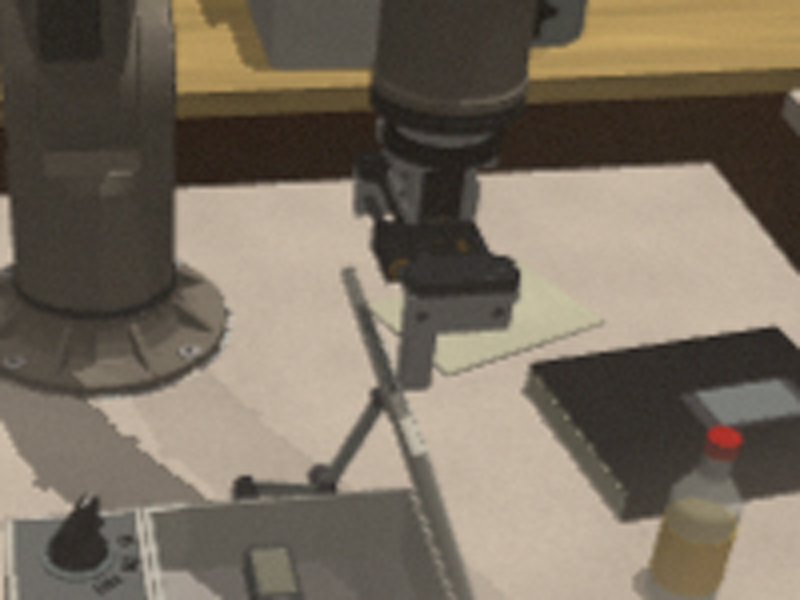

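The lid follows the fingers (φ about 70°) and the stay is folding. I continue along the arc.

```bash
python3 -m crank '{"linear":[[-0.4,0,0.2],[-0.4,0,0.2],[-0.4,0,0.2],[-0.4,0,0.2],[-0.4,0,0.2]],"roll":[0,0,0,0,0]}'
python3 -m crank '{"linear":[[-0.4,0,0.2],[-0.4,0,0.22],[-0.4,0,0.24],[-0.4,0,0.25],[-0.4,0,0.25]],"roll":[0,0,0,0,0]}'
python3 -m crank '{"linear":[[-0.4,0,0.27],[-0.4,0,0.28],[-0.4,0,0.29],[-0.4,0,0.3],[-0.4,0,0.3]],"roll":[0,0,0,0,0]}'
python3 -c "
from h import *
go([.549,.125,.238])"
```

```text
t: 28.75
tcp_pos: [0.5519, 0.1771, 0.2714]
tool_rot: [0.701, 0.713, 0.0, 0.0]
contact_force: [0.6, 1.7, 1.3]
grip_width: 0.0005
gripper_force: 0.9
t: 29.25
tcp_pos: [0.5522, 0.1572, 0.2597]
tool_rot: [0.701, 0.713, -0.0, -0.0]
contact_force: [0.5, 0.2, 2.2]
grip_width: 0.0005
gripper_force: 0.8
t: 29.75
tcp_pos: [0.5525, 0.1372, 0.2452]
tool_rot: [0.701, 0.713, -0.0, -0.0]
contact_force: [0.3, 0.2, 1.1]
grip_width: 0.0005
gripper_force: 0.6
tcp [0.5525 0.1372 0.2452] yaw 90.97 tilt [-0.e+00 -1.e-04 -1.e+00] shift [-1.21 -0.38  0.72] roll None
```

```bash
python3 -m crank '{"linear":[[-0.4,0,0.3],[-0.4,0,0.3],[-0.4,0,0.35],[-0.4,0,0.4],[-0.4,0,0.4]],"roll":[0,0,0,0,0]}'
python3 -m crank '{"linear":[[-0.4,0,0.45],[-0.4,0,0.45],[-0.3,0,0.45],[-0.3,0,0.45],[-0.3,0,0.45]],"roll":[0,0,0,0,0]}'
python3 -m crank '{"linear":[[-0.3,0,0.45],[-0.25,0,0.45],[-0.25,0,0.45],[-0.25,0,0.45],[-0.2,0,0.45]],"roll":[0,0,0,0,0]}'
python3 - <<'E'
from h import *
go([.549,.08,.175])
c=read_camera("scene"); crop(c,230,60,220,160,3.6,"sc10.png")
E
```

```text
t: 30.25
tcp_pos: [0.5528, 0.1173, 0.2276]
tool_rot: [0.701, 0.713, -0.0, -0.0]
contact_force: [0.1, 1.5, 1.1]
grip_width: 0.0006
gripper_force: 0.4
t: 30.75
tcp_pos: [0.5532, 0.1002, 0.2051]
tool_rot: [0.701, 0.713, -0.0, 0.0]
contact_force: [0.2, -0.4, 1.1]
grip_width: 0.0005
gripper_force: 0.3
t: 31.25
tcp_pos: [0.5534, 0.0878, 0.1826]
tool_rot: [0.701, 0.713, -0.0, -0.0]
contact_force: [-0.2, -1.0, 0.6]
grip_width: 0.0004
gripper_force: 0.3
tcp [0.5534 0.0878 0.1826] yaw 90.96 tilt [ 0. -0. -1.] shift [-0.78 -0.45  0.76] roll None
```

View pics/sc10.png

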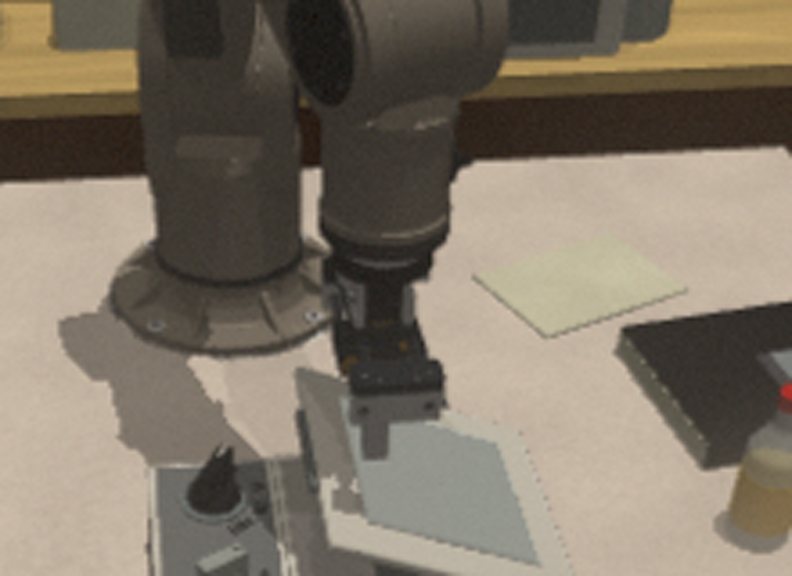

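The lid is about 25° from shut, tracking under the fingertips. That was the last picture allowed, so from here I rely on forces and image code.

```bash
python3 -m crank '{"linear":[[-0.2,0,0.4],[-0.2,0,0.4],[-0.15,0,0.4],[-0.15,0,0.4],[-0.1,0,0.4]],"roll":[0,0,0,0,0]}'
python3 -m crank '{"linear":[[-0.1,0,0.35],[-0.1,0,0.35],[-0.1,0,0.35],[-0.05,0,0.35],[-0.05,0,0.35]],"roll":[0,0,0,0,0]}'
python3 -m crank '{"linear":[[0,0,0.3],[0,0,0.3],[0,0,0.3],[0,0,0.3],[0,0,0.2]],"roll":[0,0,0,0,0]}'
python3 -m crank '{"linear":[[0,0,0.2],[0,0,0.2],[0,0,0.2],[0,0,0.2],[0,0,0.2]],"roll":[0,0,0,0,0]}'
python3 -m crank '{"linear":[[0,0,0.1],[0,0,0.1],[0,0,0.1],[0,0,0],[0,0,0]],"roll":[0,0,0,0,0]}'
```

```text
t: 31.8
tcp_pos: [0.5536, 0.0799, 0.1627]
tool_rot: [0.701, 0.713, 0.0, 0.0]
contact_force: [0.7, 0.4, 0.3]
grip_width: 0.0005
gripper_force: 0.2
t: 32.3
tcp_pos: [0.5536, 0.0761, 0.1452]
tool_rot: [0.701, 0.713, 0.0, -0.0]
contact_force: [-0.1, -0.4, 0.3]
grip_width: 0.0004
gripper_force: 0.2
t: 32.8
tcp_pos: [0.5536, 0.0761, 0.1312]
tool_rot: [0.701, 0.713, -0.0, -0.0]
contact_force: [-0.1, -0.8, 1.5]
grip_width: 0.0007
gripper_force: 0.3
t: 33.3
tcp_pos: [0.5536, 0.0761, 0.1214]
tool_rot: [0.701, 0.713, 0.0, 0.0]
contact_force: [0.3, -0.6, 0.8]
grip_width: 0.0008
gripper_force: 0.3
t: 33.8
tcp_pos: [0.5536, 0.0761, 0.1185]
tool_rot: [0.701, 0.713, 0.0, -0.0]
contact_force: [0.1, 0.0, 0.4]
grip_width: 0.0005
gripper_force: 0.0
```

```bash
for i in 1 2; do python3 -m crank '{"linear":[[0,0,0.1],[0,0,0.1],[0,0,0.1],[0,0,0.1],[0,0,0]],"roll":[0,0,0,0,0]}'; done
python3 -m crank '{"linear":[[0,0,0.1],[0,0,0.1],[0,0,0.1],[0,0,0],[0,0,0]],"roll":[0,0,0,0,0]}'
```

```text
t: 34.3
tcp_pos: [0.5535, 0.0761, 0.1144]
tool_rot: [0.701, 0.713, -0.0, -0.0]
contact_force: [1.0, 0.1, -0.2]
grip_width: 0.0005
gripper_force: 0.0
t: 34.8
tcp_pos: [0.5536, 0.0761, 0.1104]
tool_rot: [0.701, 0.713, -0.0, -0.0]
contact_force: [-0.2, 0.0, -0.1]
grip_width: 0.0006
gripper_force: 0.0
t: 35.3
tcp_pos: [0.5538, 0.0762, 0.1098]
tool_rot: [0.701, 0.713, 0.0, 0.001]
contact_force: [-16.1, -4.4, 42.0]
grip_width: 0.0005
gripper_force: 21.6
```

```bash
python3 -m crank '{"linear":[[0,0,-0.3],[0,0,-1],[0,0,-3],[-3,0,-4],[-4,0,-2]],"roll":[0,0,0,0,0]}'
python3 -m crank '{"linear":[[-4,-2,0],[0,-2,0],[0,0,0],[0,0,0],[0,0,0]],"roll":[0,0,-8,-8,-8]}' 4.5 20
python3 -m crank '{"linear":[[0,0,0],[0,0,0],[0,0,0],[0,0,0],[0,0,0]],"roll":[-8,-8,-8,-8,-2]}'
python3 - <<'E'
from h import *
c=read_camera("top"); k=5
P=lambda u,v,z:ray(c,230+(u+.5)/k-.5,155+(v+.5)/k-.5,z)[:2]
M=np.array([P(*a,.1) for a in((557,464),(528,427),(526,375),(558,338))])
from scipy.optimize import least_squares
for s in((.4986,-.044),(.4986,-.0449),(.4995,-.042)):
    d=M-s; print(s,np.degrees(np.arctan2(d[:,1],d[:,0])).round(1),np.linalg.norm(d,axis=1).round(4))
f=lambda p:(M-[[p[0]+p[2]*np.cos(p[3]-.7*i),p[1]+p[2]*np.sin(p[3]-.7*i)] for i in range(4)]).ravel()
r=least_squares(f,[.4986,-.044,.035,2.6]).x; print("fit",r.round(4),np.degrees(r[3]))
print("pointer tip",P(572,440,.142), "sel base", P(595,402,.142))
a,b=P(568,210,.143),P(632,185,.143); print("wing",(a+b)/2,np.degrees(np.arctan2(*(a-b)[::-1])))
go([.4986,-.044,.2],149)
E
```

```text
t: 35.8
tcp_pos: [0.5557, 0.0076, 0.2139]
tool_rot: [0.7, 0.714, 0.002, 0.001]
contact_force: [1.6, 0.7, -0.9]
grip_width: 0.0004
gripper_force: 0.0
t: 36.3
tcp_pos: [0.5154, -0.0346, 0.2111]
tool_rot: [0.535, 0.845, 0.0, 0.0]
contact_force: [-0.4, -0.3, -1.0]
grip_width: 0.037
gripper_force: 0.0
t: 36.8
tcp_pos: [0.5155, -0.0345, 0.2109]
tool_rot: [0.265, 0.964, 0.0, 0.0]
contact_force: [-0.8, -0.2, 0.3]
grip_width: 0.0446
gripper_force: 0.0
(0.4986, -0.044) [150.3 110.8  67.7  28.6] [0.0408 0.0401 0.0424 0.0435]
(0.4986, -0.0449) [149.2 110.3  68.1  29.6] [0.0412 0.0409 0.0432 0.0439]
(0.4995, -0.042) [153.4 113.1  67.8  26.7] [0.0406 0.0386 0.0402 0.0417]
fit [ 0.5002 -0.0451  0.0424  2.6365] 151.06168866032456
pointer tip [ 0.47639764 -0.02958355] sel base [ 0.49811    -0.04229227]
wing [ 0.61476497 -0.04344018] 112.69391358290052
tcp [ 0.5155 -0.0345  0.2108] yaw 149.24 tilt [ 0.e+00  2.e-04 -1.e+00] shift [ 0.97 -1.67  1.08] roll 0.24
```

```bash
python3 -m crank '{"linear":[[0.95,-1.7,0],[0,0,0],[0,0,2],[0,0,2],[0,0,1]],"roll":[-0.7,0,0,0,0]}' 3.4 20
python3 -c "
from h import *
go([.499,-.0445,.113],150)"
```

```text
t: 37.35
tcp_pos: [0.4983, -0.0441, 0.1595]
tool_rot: [0.262, 0.965, -0.0, -0.001]
contact_force: [0.5, -1.1, 0.4]
grip_width: 0.0341
gripper_force: 0.0
tcp [ 0.4983 -0.0441  0.1595] yaw 149.62 tilt [ 1.e-03 -3.e-04 -1.e+00] shift [-0.09  0.    4.65] roll -0.38
```

```bash
python3 -m crank '{"linear":[[0,0,1.2],[0,0,1.2],[0,0,1.0],[0,0,0.8],[0,0,0.3]],"roll":[0,0,0,0,0]}'
python3 -m crank '{"linear":[[0,0,0],[0,0,0],[0,0,0],[0,0,0],[0,0,0]],"roll":[0,0,0,0,0]}' 0.8 15
python3 -m crank '{"linear":[[0,0,0],[0,0,0]],"roll":[0,0]}'
```

```text
t: 37.85
tcp_pos: [0.4983, -0.0442, 0.1147]
tool_rot: [0.262, 0.965, 0.0, -0.0]
contact_force: [-0.4, 0.0, 0.1]
grip_width: 0.0338
gripper_force: 0.0
t: 38.35
tcp_pos: [0.4994, -0.0436, 0.116]
tool_rot: [0.261, 0.965, 0.001, 0.001]
contact_force: [4.0, 3.5, -2.8]
grip_width: 0.014
gripper_force: 15.0
t: 38.55
tcp_pos: [0.4994, -0.0436, 0.116]
tool_rot: [0.261, 0.965, 0.001, 0.001]
contact_force: [3.8, 4.7, -2.9]
grip_width: 0.0141
gripper_force: 15.0
```

```bash
python3 -m crank '{"linear":[[0,0.12,0],[0,0,0],[0,0,0],[0,0,0],[0,0,0]],"roll":[0,8,8,8,8]}' 0.8 25
python3 -m crank '{"linear":[[0,0,0],[0,0,0],[0,0,0],[0,0,0],[0,0,0]],"roll":[8,8,8,8,8]}'
python3 -m crank '{"linear":[[0,0,0],[0,0,0],[0,0,0]],"roll":[8,0,0]}'
python3 -c "
from h import *
go([.499,-.0445,.113],70); print(get_state()['wrist_torque'],get_state()['contact_force'])"
```

```text
t: 39.05
tcp_pos: [0.4995, -0.0435, 0.116]
tool_rot: [0.52, 0.854, 0.0, 0.0]
contact_force: [0.1, -1.6, 2.7]
grip_width: 0.0139
gripper_force: 25.0
t: 39.55
tcp_pos: [0.4996, -0.0435, 0.116]
tool_rot: [0.781, 0.625, 0.0, 0.0]
contact_force: [1.8, -1.0, 2.1]
grip_width: 0.0138
gripper_force: 25.0
t: 39.85
tcp_pos: [0.4996, -0.0435, 0.116]
tool_rot: [0.82, 0.573, 0.0, 0.0]
contact_force: [1.3, -1.8, 6.0]
grip_width: 0.0135
gripper_force: 25.0
tcp [ 0.4996 -0.0435  0.116 ] yaw 69.92 tilt [-2.e-04  1.e-03 -1.e+00] shift [-0.12 -0.02  0.3 ] roll -0.08
[-0.59500939 -0.19469818 -0.01987471] [ 1.28883107 -1.77082462  6.02120581]
```

```bash
python3 -m crank '{"linear":[[0,0,0],[0,0,0],[0,0,0],[0,0,0]],"roll":[0,0,0,0]}' 3.4
python3 -m crank '{"linear":[[0,0,-1],[0,0,-2],[0,0,-4],[0,0,-4],[0,0,0]],"roll":[0,0,0,0,0]}'
python3 -m crank '{"linear":[[0,0,0],[0,0,0],[0,0,0],[0,0,0],[0,0,0]],"roll":[-8.5,-8.5,-8.5,-8.5,-8]}'
python3 -c "
from h import *
go([.6148,-.0433,.17],112)"
```

```text
t: 40.25
tcp_pos: [0.499, -0.0432, 0.1154]
tool_rot: [0.821, 0.572, -0.0, -0.0]
contact_force: [-0.6, -0.5, 0.7]
grip_width: 0.0341
gripper_force: 0.0
t: 40.75
tcp_pos: [0.5016, -0.043, 0.2311]
tool_rot: [0.821, 0.571, 0.003, 0.002]
contact_force: [0.5, 0.3, -0.7]
grip_width: 0.0338
gripper_force: 0.0
t: 41.25
tcp_pos: [0.499, -0.0431, 0.2258]
tool_rot: [0.559, 0.829, -0.0, -0.0]
contact_force: [0.8, -0.9, 1.0]
grip_width: 0.0338
gripper_force: 0.0
tcp [ 0.499  -0.0431  0.2258] yaw 112.04 tilt [ 1.e-04 -1.e-04 -1.e+00] shift [-4.36 10.73  5.58] roll 0.04
```

```bash
python3 -m crank '{"linear":[[-4,-1.5,0],[-4,-1.5,0],[-4,-1.5,0],[-4,-1.5,0],[-4,-1.5,0]],"roll":[0,0,0,0,0]}'
python3 -m crank '{"linear":[[-2,0,0],[0,0,0]],"roll":[0,0]}'
python3 - <<'E'
from h import *
print(get_state()["tcp_pos"])
c=read_camera("top"); g=cv2.cvtColor(c["frame"],cv2.COLOR_BGR2GRAY)
u,v=proj(c,[.499,-.0445,.142]); print(u,v)
np.set_printoptions(linewidth=200)
print(g[int(v)-9:int(v)+11,int(u)-11:int(u)+12])
# bearing of expected tip
for a in(150,110,70,30):
    print(a,np.round(proj(c,[.499+.022*np.cos(np.radians(a)),-.0445+.022*np.sin(np.radians(a)),.142]),1))
# column of lid edge expected shut: local y -.114 at z .11 vs profile along row
for x in(.5,.6):
    e=proj(c,[x,.0135,.11]); print("edge",np.round(e,1)); print(g[int(e[1]),int(e[0])-12:int(e[0])+12])
E
```

```text
t: 41.75
tcp_pos: [0.503, -0.2584, 0.2259]
tool_rot: [0.561, 0.828, 0.0, 0.0]
contact_force: [1.3, 0.0, 0.2]
grip_width: 0.0341
gripper_force: 0.0
t: 41.95
tcp_pos: [0.5104, -0.2782, 0.2253]
tool_rot: [0.563, 0.826, -0.0, -0.0]
contact_force: [-0.7, 0.9, -0.1]
grip_width: 0.0345
gripper_force: 0.0
[ 0.51043757 -0.27822843  0.22531448]
349.38307509695284 234.70153809248532
[[ 93  59  76  92  98 104  98  89  98 103 102  93  99  94  95  97 103 101  96 105 100  99  99]
 [102  91  99 105  99  97  94  97  99  94  89  88  98  98  99  96  94 100 101 101  98 101 100]
 [104 103 103 101 101 100  96  86  75  66  61  59  67  74  86  95  98  86  91 102  98  99  98]
 [ 92 104  98  89 102  89  67  57  49  44  48  45  45  43  57  69  95  95  84  98 100 101  99]
 [ 98  99  73  59  66  59  44  46  41  43  50  49  51  44  46  43  69  97  94  98 100  99  99]
 [105  79  68  63  42  37  41  36  47  50  51  49  49  51  47  48  48  70  95  93  94 102  98]
 [101  63  84 138 129  80  47  33  39  45  44  47  48  49  48  46  48  47  87  98  98 100 100]
 [ 91  48  61 106 106 108 138 117  63  44  47  45  45  44  4
[... 779 characters left out ...]
96  99 102  99]
 [ 99 100  93  98  93  73  49  43  50  43  49  42  46  47  44  52  77  96  92  91  99  98  99]
 [ 99 101  97  82  91  99  90  61  42  42  46  45  42  40  73  88  99  97  93  97 103 101 100]
 [100 102 101  94  93  96  99  92  83  75  65  79  87  85  97 101  91  94 100  99  95  99 100]
 [ 99 101 103 101 102  98  84  84 100  98  93 101 106  95  94  98  94  98 100 102 101 100  99]]
150 [345.4 241.4]
110 [342.  237.2]
70 [342.1 231.9]
30 [345.6 227.9]
edge [328.6 234.4]
[122 142 154 151 150 151 149 151 153 149 151 154 142 130 152 127  94 101 102 100 104 100  86  65]
edge [329.2 200.1]
[142 153 151 149 153 149 149 150 148 151 153 154 119  94  96  96 102 101 101 100 102 102  81  92]
```

Image code shows the selector's white line at (342,232), which matches the third mark, and the lid edge at the shut position. Next is the start knob.

```bash
python3 -m crank '{"linear":[[4,3.5,0],[3,3.5,0],[3,3.5,0],[3,3.5,0],[3,3.5,0]],"roll":[0,0,0,0,0]}' 3.6 20
python3 -m crank '{"linear":[[1,0,0],[0,0,1],[0,0,0]],"roll":[0,0,0]}'
python3 -c "
from h import *
go([.6148,-.0433,.16],112)"
```

```text
t: 42.5
tcp_pos: [0.6132, -0.0617, 0.226]
tool_rot: [0.561, 0.828, 0.0, -0.0]
contact_force: [1.1, -0.9, -0.1]
grip_width: 0.0357
gripper_force: 0.0
t: 42.8
tcp_pos: [0.6082, -0.0562, 0.2141]
tool_rot: [0.561, 0.828, -0.001, -0.001]
contact_force: [-0.7, -1.0, -0.8]
grip_width: 0.0359
gripper_force: 0.0
tcp [ 0.6082 -0.0562  0.2141] yaw 111.69 tilt [ 4.0e-04 -2.1e-03 -1.0e+00] shift [0.95 1.1  5.41] roll -0.31
```

```bash
python3 -m crank '{"linear":[[0.95,1.1,0],[0,0,2],[0,0,2],[0,0,1],[0,0,0]],"roll":[0,0,0,0,0]}'
python3 -c "
from h import *
go([.6148,-.0433,.115],112)"
```

```text
t: 43.3
tcp_pos: [0.6156, -0.0433, 0.1644]
tool_rot: [0.562, 0.827, -0.001, -0.001]
contact_force: [0.0, -0.6, -0.6]
grip_width: 0.0357
gripper_force: 0.0
tcp [ 0.6156 -0.0433  0.1644] yaw 111.62 tilt [ 9.0e-04 -1.9e-03 -1.0e+00] shift [ 0.02 -0.06  4.94] roll -0.38
```

```bash
python3 -m crank '{"linear":[[0,0,1.3],[0,0,1.3],[0,0,1.2],[0,0,0.8],[0,0,0.2]],"roll":[0,0,0,0,0]}'
python3 -m crank '{"linear":[[0,0,0],[0,0,0],[0,0,0],[0,0,0],[0,0,0]],"roll":[0,0,0,0,0]}' 1 25
python3 -m crank '{"linear":[[0,0,0],[0,0,0]],"roll":[0,0]}'
python3 -c "
from h import *
go([.6148,-.0433,.115],112);print(get_state()['wrist_torque'])"
```

```text
t: 43.8
tcp_pos: [0.6156, -0.0428, 0.1162]
tool_rot: [0.562, 0.827, -0.0, -0.001]
contact_force: [0.8, 0.6, 0.5]
grip_width: 0.0358
gripper_force: 0.0
t: 44.3
tcp_pos: [0.616, -0.0429, 0.1174]
tool_rot: [0.562, 0.827, -0.0, -0.0]
contact_force: [-1.8, 0.4, -5.5]
grip_width: 0.0283
gripper_force: 25.0
t: 44.5
tcp_pos: [0.6161, -0.0429, 0.1175]
tool_rot: [0.562, 0.827, -0.0, -0.0]
contact_force: [-1.5, -0.6, -6.0]
grip_width: 0.028
gripper_force: 25.0
tcp [ 0.6161 -0.0429  0.1175] yaw 111.67 tilt [ 1.e-04 -3.e-04 -1.e+00] shift [ 0.01 -0.13  0.25] roll -0.33
[-0.12311743  0.45552284 -0.00050877]
```

Opening is 28 mm instead of 16, so the grip is skewed on the wing. I release it, back off and measure the wing direction numerically.

```bash
python3 -m crank '{"linear":[[0,0,0],[0,0,0],[0,0,0],[0,0,0]],"roll":[0,0,0,0]}' 3.6
python3 -m crank '{"linear":[[0,0,-1],[0,0,-2],[0,0,-4],[0,0,-4],[0,0,0]],"roll":[0,0,0,0,0]}'
python3 -m crank '{"linear":[[-4,0,0],[-4,0,0],[-4,0,0],[-4,0,0],[-4,0,0]],"roll":[0,0,0,0,0]}'
python3 - <<'E'
from h import *
np.set_printoptions(linewidth=200)
for nm in("old","now"):
    c=read_camera("top"); g=cv2.imread("pics/top0.png",0) if nm=="old" else cv2.cvtColor(c["frame"],cv2.COLOR_BGR2GRAY)
    u,v=proj(c,[.6147,-.0433,.143]); u,v=int(round(u)),int(round(v)); print(nm,u,v); print(g[v-9:v+12,u-12:u+13])
print("base",proj(c,[.6147,-.0433,.1]))
E
```

```text
t: 44.9
tcp_pos: [0.6166, -0.0428, 0.1179]
tool_rot: [0.562, 0.827, 0.0, 0.0]
contact_force: [-0.1, -0.3, 1.0]
grip_width: 0.0357
gripper_force: 0.0
t: 45.4
tcp_pos: [0.6189, -0.0425, 0.2339]
tool_rot: [0.562, 0.827, 0.002, 0.004]
contact_force: [0.5, -0.2, -0.1]
grip_width: 0.0358
gripper_force: 0.0
t: 45.9
tcp_pos: [0.6905, -0.2303, 0.228]
tool_rot: [0.562, 0.827, 0.0, 0.0]
contact_force: [0.1, -0.4, 0.1]
grip_width: 0.0362
gripper_force: 0.0
old 350 194
[[ 94  92  90  90  92  93  90  93  87  86  87  89  88  92  93  92  92  88  90  91  91  93  90  96  91]
 [ 92  91  94  94  91  91  89  89  89  86  87  87  86  91  86  79  88  91  90  92  91  89  90  90  91]
 [ 92  94  94  92  92  92  88  89  89  87  90  90  89  89  88  86  87  90  92  89  92  90  92  89  90]
 [ 92  92  92  91  89  87  87  86  90  90  88  89  89  85  88  77  81  86  92  92  92  93  91  93  91]
 [ 94  92  96  89  87  92  88  88  87  86  87  84  87  76  81  93 100  82  80  90  90  93  93  91  91]
 [ 92  89  89  88  92  89  89  89  88 104 108  92  82  91 102 111 114  98  85  90  92  91  94  92  89]
 [ 91  88  86  87  92
[... 3069 characters left out ...]
101 103 103]
 [106  86  93  98  99  77  57  55  60  62  83  81  71  79  86  97 100  97 103  97  99 105 101 103 102]
 [110  98  91  94  98  91  69  59  61  80  86  88  88  96 100  98 100  98  95  94 105 102 101 102 104]
 [105 107 100  89  93 100  96  92  90 102 105 101 105 100 101 100 102  91  92 102 106 104 101 104 103]
 [104 107 105 102  87  97 102 104 101 104 104 101 102  99 102 102  91  93 101 106 103 101 102 104 104]
 [104 103 105 106  97  94  92  95 102 102 102 105 103 102  92  91  94 101 102 103 103 102 103 103 103]
 [106 103 104 104 105 100 101  93  96  87  81  85  89  90  93  98 102 104 104 105 102 105 101 104 103]]
base (np.float64(348.4168980307856), np.float64(195.98210473266596))
```

```bash
python3 -m crank '{"linear":[[4,0,0],[4,0,0],[4,0,0],[4,0,0],[4,0,0]],"roll":[-3,0,0,0,0]}'
python3 -m crank '{"linear":[[0,0,2],[0,0,2],[0,0,0],[0,0,0]],"roll":[0,0,0,0]}'
python3 -c "
from h import *
go([.6148,-.0433,.122],114.5)"
```

```text
t: 46.5
tcp_pos: [0.6076, -0.0445, 0.228]
tool_rot: [0.54, 0.842, 0.0, 0.0]
contact_force: [0.5, 0.4, 0.7]
grip_width: 0.0362
gripper_force: 0.0
t: 46.9
tcp_pos: [0.6086, -0.0461, 0.1881]
tool_rot: [0.54, 0.842, 0.0, -0.0]
contact_force: [-0.4, -0.2, 0.4]
grip_width: 0.0361
gripper_force: 0.0
tcp [ 0.6086 -0.0461  0.1881] yaw 114.67 tilt [ 2.e-04  0.e+00 -1.e+00] shift [-0.01  0.68  6.61] roll 0.17
```

```bash
python3 -m crank '{"linear":[[0,0.68,2],[0,0,2],[0,0,1.5],[0,0,1],[0,0,0]],"roll":[0,0,0,0,0]}' 3.6
python3 -m crank '{"linear":[[0,0,0],[0,0,0],[0,0,0],[0,0,0],[0,0,0]],"roll":[0,0,0,0,0]}' 1 15
python3 -m crank '{"linear":[[0,0,0],[0,0,0]],"roll":[0,0]}'
python3 -c "
from h import *
go([.6148,-.0433,.122],114.5);print(get_state()['wrist_torque'])"
```

```text
t: 47.4
tcp_pos: [0.6143, -0.0435, 0.1218]
tool_rot: [0.54, 0.842, -0.0, -0.001]
contact_force: [0.1, 0.2, 0.2]
grip_width: 0.0358
gripper_force: 0.0
t: 47.9
tcp_pos: [0.616, -0.0431, 0.1235]
tool_rot: [0.54, 0.842, 0.001, 0.001]
contact_force: [6.1, 0.7, 0.4]
grip_width: 0.0156
gripper_force: 14.9
t: 48.1
tcp_pos: [0.616, -0.0432, 0.1235]
tool_rot: [0.54, 0.842, 0.001, 0.001]
contact_force: [5.2, 0.7, 0.3]
grip_width: 0.0158
gripper_force: 14.9
tcp [ 0.616  -0.0432  0.1235] yaw 114.67 tilt [-0.001   0.0027 -1.    ] shift [ 0.04 -0.12  0.15] roll 0.17
[ 0.07237413 -1.30077972 -0.00532485]
```

Now it's 16 mm, a proper grip on the wing. Turning clockwise.

```bash
python3 -m crank '{"linear":[[0,0.15,0],[0,0,0],[0,0,0],[0,0,0],[0,0,0]],"roll":[0,7,7,7,7]}' 1 35
python3 -m crank '{"linear":[[0,0,0],[0,0,0],[0,0,0],[0,0,0],[0,0,0]],"roll":[7,7,7,6,0]}'
python3 -c "
from h import *
print(yaw(),get_state()['wrist_torque'])"
python3 -m crank '{"linear":[[0,0,0],[0,0,0],[0,0,0],[0,0,0]],"roll":[2,2,0,0]}'
python3 -c "
from h import *
print(yaw(),get_state()['wrist_torque'])"
```

```text
t: 48.6
tcp_pos: [0.6156, -0.0432, 0.1234]
tool_rot: [0.729, 0.684, -0.0, 0.0]
contact_force: [-6.4, -1.9, 12.3]
grip_width: 0.0155
gripper_force: 34.9
t: 49.1
tcp_pos: [0.6152, -0.043, 0.1234]
tool_rot: [0.868, 0.496, -0.001, -0.0]
contact_force: [-10.2, -3.3, 15.1]
grip_width: 0.0161
gripper_force: 35.5
59.45347695404209 [-0.54505825  2.36051295  0.57135702]
t: 49.5
tcp_pos: [0.6154, -0.0427, 0.1234]
tool_rot: [0.884, 0.467, -0.001, -0.0]
contact_force: [-7.8, -0.4, 12.2]
grip_width: 0.0168
gripper_force: 36.2
55.70475279179093 [-0.12079998  1.91646216  0.63562973]
```

The knob is at its stop (torque 0.6 N m). I open wide so it can spring back freely.

```bash
python3 -m crank '{"linear":[[0,0,0],[0,0,0],[0,0,0],[0,0,0],[0,0,0]],"roll":[0,0,0,0,0]}' 8.5
python3 -m crank '{"linear":[[0,0,-1],[0,0,-2],[0,0,-4],[0,0,-4],[0,0,0]],"roll":[0,0,0,0,0]}'
python3 -m crank '{"linear":[[0,0,-1],[-4,4,0],[-4,4,0],[-4,4,0],[-4,4,0]],"roll":[0,0,0,0,0]}'
python3 -m crank '{"linear":[[0,0,0],[0,0,0],[0,0,0]],"roll":[0,0,0]}'
python3 - <<'E'
from h import *
print(get_state()["tcp_pos"])
np.set_printoptions(linewidth=200)
c=read_camera("top"); g=cv2.cvtColor(c["frame"],cv2.COLOR_BGR2GRAY); old=cv2.imread("pics/top0.png",0)
print(g[188:206,342:362])
print("sel bright",[ (338+x,225+y,int(g[225+y,338+x])) for y in range(20) for x in range(2,20) if g[225+y,338+x]>104 and y>4 and y<16])
for x in(.46,.6,.65):
    e=proj(c,[x,.0135,.11]); print("edge",np.round(e,1),g[int(e[1]),int(e[0])-8:int(e[0])+10])
# bench cassettes / other objects moved?
d=cv2.absdiff(cv2.GaussianBlur(g,(5,5),0),cv2.GaussianBlur(old,(5,5),0))
for n,r in(("rack",(120,165,315,388)),("bottle",(220,255,150,195)),("kit",(150,190,180,226))):print(n,d[r[0]:r[1],r[2]:r[3]].mean().round(1),d[r[0]:r[1],r[2]:r[3]].max())
E
```

```text
t: 50.0
tcp_pos: [0.6161, -0.0426, 0.1225]
tool_rot: [0.884, 0.467, 0.0, -0.0]
contact_force: [-0.9, -0.0, 0.0]
grip_width: 0.0534
gripper_force: 0.0
t: 50.5
tcp_pos: [0.6187, -0.0426, 0.2389]
tool_rot: [0.884, 0.467, 0.004, 0.002]
contact_force: [0.2, -0.4, -0.5]
grip_width: 0.085
gripper_force: 0.0
t: 51.0
tcp_pos: [0.6529, -0.241, 0.2423]
tool_rot: [0.884, 0.467, -0.0, -0.0]
contact_force: [1.4, 0.0, -0.3]
grip_width: 0.0851
gripper_force: 0.0
t: 51.3
tcp_pos: [0.653, -0.2379, 0.2422]
tool_rot: [0.884, 0.467, -0.0, -0.001]
contact_force: [-0.5, -0.3, -0.1]
grip_width: 0.0849
gripper_force: 0.0
[ 0.65303641 -0.23791061  0.24216146]
[[101  98  99  99  98 101 100  98  99  98  97  87  87  96 102 103 103 104 104 103]
 [100  99 101  98  97  95  98  95  98  85  94 103 112  95  91 100 102 102  99 103]
 [101 100  98  95 100 115 122  98  96 102 114 126 125 111  95  99 101 101 101 103]
 [100  97  97  99 118 130 125 108 112 123 125 124 124 124 106  96 100 103 101 101]
 [ 99  99  98 118 123 118 120 123 124 124 124 126 128 136 114  96 103 105 102 102]
 [ 98  89  96 117 123 124 124 127 129 128 1
[... 819 characters left out ...]
2  99  98 100  99  92  90 101 105 101 100 102 104]
 [ 96  96  95  97 101 104 103 100 100 103  92  91  93  99 101 103 102 103 100 102]
 [103 103  99  93  98  87  82  84  88  91  94  94 103 101 106 102 102 101 102 102]]
sel bright [(341, 231, 141), (342, 231, 134), (341, 232, 108), (342, 232, 106), (343, 232, 110), (344, 232, 144), (345, 232, 119), (344, 233, 120), (341, 240, 106)]
edge [328.3 248.2] [157 156 157 156 155 155 157 158 139 131 159 127 100 105 104 105 103 105]
edge [329.2 200.1] [157 156 159 156 158 158 158 160 126  99 100 103 105 102 103 103 104 106]
edge [329.5 183.2] [158 157 157 157 157 156 158 159 122 143 144 110 101 101 102 103 102 104]
rack 9.2 17
bottle 12.5 17
kit 14.6 20
```

```bash
python3 -c "
from station import *
print(hand_in())"
```

```text
the job is handed in; nothing more can be done
None
```

The job is handed in: both cassettes lie flat in the incubator, the stay is broken and the lid pressed shut, the selector is on three strokes, and the start knob was turned to its stop and sprang back. My first grip on the start knob closed at the wrong width, so I released it without turning and gripped again. One cassette lies about 10° off straight.

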